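# Dock the plug-in board in the trainer console

## Robot

A 6-joint arm with a two-finger parallel gripper is mounted at the origin on the work surface. World frame = base frame: x ahead of the robot, y to its left, z up, the work surface at z = 0. Lengths are in mm, angles in degrees, forces in N, time in s.
With the tool pointing down it reaches from about 300 to 850 mm from the base axis. Payload 4.2 kg.
Tool frame: the origin (TCP) lies at the very end of the fingers, on their centre line; the grasp point (between the pads) lies env.grip_point_offset behind it (env.grip_point_offset is the distance from the TCP to the grasp point, in mm); z points along the fingers, y is the direction in which the jaws open and shut (so a half turn about z gives the same grasp; the last joint's range is limited). The gripper opens to 91 mm and grips with 3 to 60 N. Pads are 32 mm wide; open, the fingers measure 118 mm over their backs; the gripper's body (76 mm by 178 mm) begins 60 mm behind the grasp point.
Start: joints at [-65.718, 18.312, 89.639, -0, 72.044, -1.146], TCP at [246.897, -519.315, 183.176] pointing down, gripper open.
Joint ranges: [-177.97, 177.97], [-48.28, 115.42], [12.27, 149.76], [-77.06, 257.06], [2.81, 150.46], [-146.56, 146.56]. Speed limits (degrees/s): [147.25, 147.25, 180, 180, 180, 180].

## Interface

Orientations are given as [roll, pitch, yaw] about the fixed x, y, z axes, in that order (R = Rz(yaw) Ry(pitch) Rx(roll)).
In Python, from workcell import env, grab_frame, camera_params gives the robot as it stands. The module is installed in compiled form; this text tells all that it offers.
- The arm moves only by the shell command python3 -m creep 'ROWS' [OPENING] [FORCE]. ROWS is a JSON object of lists of equal length, an entry for each row: "offset": the shift along the tool's x, y, z in m, a list of three; "rotation": the turn, a rotation vector about the tool's x, y, z in degrees, a list of three. A call has 1 to 5 rows; each row shifts and turns the commanded pose from where the row before left it, along the tool's axes as they then stand; what a row does not reach is not made up. A row lasts 1/8 s, in which the tool goes at most 62.5 mm and 10.7 degrees, less where a joint would pass 70% of its speed; a pose out of reach is approached as far as the arm can. A call is refused whole if a number of a shift passes 0.0625 or a number of a turn 10.7, either way. A call with a gripper value outside its range is refused whole. OPENING is the closure, from 0 (fully open) to 1 (shut), set as the call begins (- or left out, the last holds). The fingers move at their own pace and stop on an object; FORCE is the grip in N (left out, the last holds). Time passes only in rows, so rows that do not move let the fingers close. It gives the time, the measured TCP pose, the force and the opening at its end, in the units of the state.
- env.state(): the state, without advancing time (a new reading comes with each control period).
- grab_frame(name): name is "side" or "top" or "wrist"; returns the picture (420x560x3 uint8, red, green, blue); there is no depth.
- camera_params(name): a dict with "mtx" (3x3 intrinsics, pixels), "R" (3x3) and "t" (3): a world point X has camera coordinates R X + t. Camera axes: x right, y down, z forward; pixel columns grow to the right and rows downward; lengths in mm; the calibration is good to about 2 mm. The wrist camera is an equidistant fisheye: a pixel r from the principal point sees the ray r / f radians off the axis. A picture is of the moment at which its call begins: read the wrist's pose just before it. camera_params takes no time and is no camera call; for the wrist camera it gives the pose at the moment of the call.
- env.job_done(): hands the job in, once; it reports no verdict.
The state is a dict: "time_s": time; "qpos": joint angles; "qvel": joint speeds; "effort": joint torques, N m; "ee_pos": TCP position; "ee_rot": TCP orientation; "force": force on the tool from outside, world axes, zero at the start; "torque": the same for the moment, N m; "gripper_width": finger opening in mm.
Only numpy, scipy, OpenCV 4.12 (cv2) and the standard library are available. Lean on these libraries where they do the work, as an engineer would, in place of code of your own. Each camera call takes 0.05 s, during which the arm holds its last target.

## Task

Dock the blue plug-in board in the beige trainer console by pushing alone: nudge it sideways along the bed until it lies square against the aluminium guide rail, push it straight back until its edge connector is fully home in the black socket, then push the red-tabbed slide latch all the way across in front of it. Keep the board flat on the bed the whole time - no lifting or carrying - leave the other things on the console and bench where they are, and finish clear of everything.

Things in the scene. Friction and masses are not known exactly. Their poses are not given: they have to be found in the camera images.
- console: Beige trainer console, fixed: a flat box 320 mm (its x) by 380 mm (its y); its top, the bed, is 40 mm above the bench. Origin: centre of its underside. x points away from the robot to its back (yaw up to 0.3), y left. At the back (x = 124 to 160 mm) an instrument strip 40 mm above the bed, two knobs on it to 52 mm. The bed's right and front are flat and open.
- rail (a point): On the bed, the guide rail's guiding face (facing right) at half its length: x = -5, y = 70 mm in the console's frame, axes as the console's. The aluminium rail runs 100 mm either way along x, is 12 mm thick (to the left) and 14 mm high, with a gap at console x = -49 to -27 mm for the latch bolt; at its near end a flared lead-in runs on 24 mm, bending away to the left.
- socket (a point): Centre of the black socket's mouth, 9.5 mm above the bed: x = 95, y = 0 mm in the console's frame, axes as the console's. The mouth is 86 mm wide (y), widening to about 96 mm at the face, 7 mm high and 16 mm deep, and takes the board's tongue. The block is 150 mm long (y) and 23 mm high above the bed; its front face is at x = 95 mm.
- dock (a point): The point on the bed (x = 35, y = 0 mm in the console's frame, 40 mm above the bench) where the board's origin lies when docked, its far edge against the socket's face, its left edge against the rail and its near edge at x = -25 mm. Axes as the console's.
- board: Blue circuit board on a black tray, loose on the bed, 0.25 to 0.5 kg, up to 0.2 rad askew, near and right of its place. 120 mm (x) by 140 mm (y), 10.4 mm high, upright edges; parts on top reach 27 mm. Origin: centre of the underside; x points to the connector edge, away from the robot. Tongue at that edge: 80 mm wide, 2.4 thick, 9.4 above the underside, 12 out (x = 60 to 72).
- latch (a joint): Slide latch left of the rail: 0 = drawn back to the left, 0.040 m = fully across to the right (stop). Starts at 0 to 0.006, moves along the console's -y, needs about 3 to 4 N, stays put. Its steel bolt, 16 mm wide and 8 high, ends at y = 80 mm minus this value at console x = -46 to -30 mm, so a board not home blocks it. Low guides (6 mm high) flank it at x = -53 to -22, y = 83 to 138 mm.
- latch_tab (a point): Middle of the outer (left) face of the latch's red thumb tab, the face to push to the right: the tab is 16 mm wide (console x), 12 mm thick (console y), its top 29 mm above the bed; this point is 18 mm above the bed, at x = -38 mm, y = 135 mm minus the latch's value in the console's frame. Axes as the console's.
- jar: Small clear jar with a yellow cap, 38 mm across and 42 mm high, standing on the console's front left corner. Origin: centre of its foot. Leave it.
- battery: Block battery 26 by 17 by 48 mm, black and copper, standing on the right of the console's bed towards the back. Origin: centre of its foot. Leave it.
- screwdriver: Screwdriver with a red handle, 160 mm long, lying on the bench to the right. Leave it.
- spool: Solder spool, silver-grey between black flanges with a green top, 60 mm across, 45 mm high, standing on the bench to the right. Leave it.
- flux: White bottle with a blue cap, 44 mm across, 115 mm high, standing on the bench to the right. Leave it.
- multimeter: Yellow and black multimeter 150 by 76 mm, 43 mm high, lying on the bench to the left. Leave it.
- spare: Green spare plug-in board of the same make as the blue one, lying on the bench to the left. Leave it.

How it is judged:
By the outcome, as a careful person would: the job done as asked, in the order asked, and still so for the second after the job is handed in, with the robot touching nothing.
It also fails if it takes over 64 s, if anything falls off the work surface, if the arm or the gripper's body presses on something with over 40 N, if the wrist force passes 120 N, or if a joint passes its speed limit or range.

## Working session

There is one attempt and no reset: what is moved stays moved. The work goes in short steps, Python scripts to look and compute and a shell command to move; the robot and the scene stay as the last step left them, time stands still between calls to the robot, and variables do not carry over. Pictures are saved under pics/ and viewed, and the job is handed in when it is done.

```bash
mkdir -p pics; ls
python3 - <<'E'
from workcell import env, grab_frame, camera_params
import cv2,numpy as np
s=env.state();print({k:np.round(v,3) for k,v in s.items()},env.grip_point_offset)
for n in ["side","top","wrist"]:
    p=camera_params(n);print(n,p)
    cv2.imwrite(f"pics/{n}0.png",grab_frame(n)[:,:,::-1])
E
```

```text
pics
{'time_s': np.float64(0.0), 'qpos': array([-6.5718e+01,  1.8351e+01,  8.9707e+01,  1.0000e-03,  7.2043e+01,
       -1.1460e+00]), 'qvel': array([ 0.062,  0.033, -0.026, -0.003, -0.01 ,  0.091]), 'effort': array([ 1.0000e-03, -4.1246e+01, -2.3198e+01,  7.3000e-02,  4.6000e-02,
       -0.0000e+00]), 'ee_pos': array([ 246.658, -518.784,  182.32 ]), 'ee_rot': array([-1.79899e+02, -3.00000e-03,  2.54270e+01]), 'force': array([ 0.526, -0.687, -0.481]), 'torque': array([-0.018, -0.039,  0.031]), 'gripper_width': np.float64(90.835)} 18.8
side {'mtx': array([[424.17003511,   0.        , 278.73326087],
       [  0.        , 424.17003511, 212.02409764],
       [  0.        ,   0.        ,   1.        ]]), 'R': array([[-0.76861607, -0.63969987,  0.00366246],
       [-0.35055273,  0.41639539, -0.83888477],
       [ 0.53510945, -0.64606421, -0.54429672]]), 't': array([443.6015622 , 252.62688919, 857.00246119])}
top {'mtx': array([[432.17479669,   0.        , 293.54620236],
       [  0.        , 432.17479669, 219.50845982],
       [  0.        ,   0.        ,   1.        ]]), 'R': array([[ 0.02208123, -0.99975533, -0.00130377],
       [-0.99663826, -0.02190943, -0.07894406],
       [ 0.07889618,  0.00304257, -0.99687819]]), 't': array([  -2.91928856,  573.00910758, 1437.91915796])}
wrist {'mtx': array([[325.1922621 ,   0.        , 281.57156   ],
       [  0.        , 325.1922621 , 210.26898519],
       [  0.        ,   0.        ,   1.        ]]), 'R': array([[ 0.43026294, -0.90270248, -0.00142834],
       [-0.8656747 , -0.41306157,  0.28282052],
       [-0.25589278, -0.12045071, -0.95917178]]), 't': array([-574.49957509,  -32.48801661,  391.45999586])}
```

View pics/top0.png

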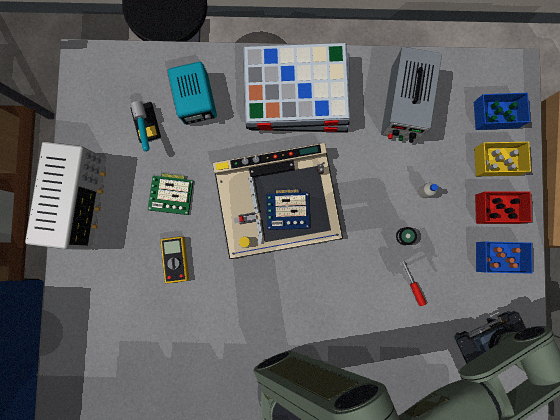

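View pics/side0.png

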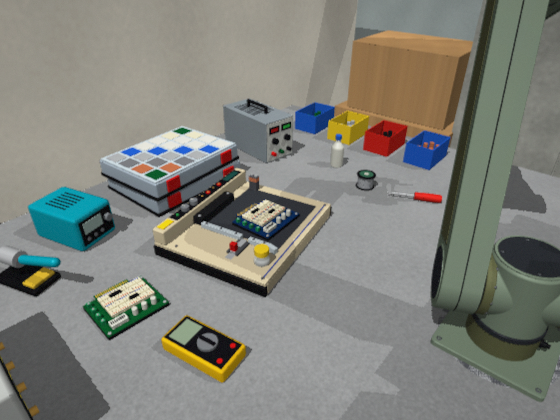

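View pics/wrist0.png

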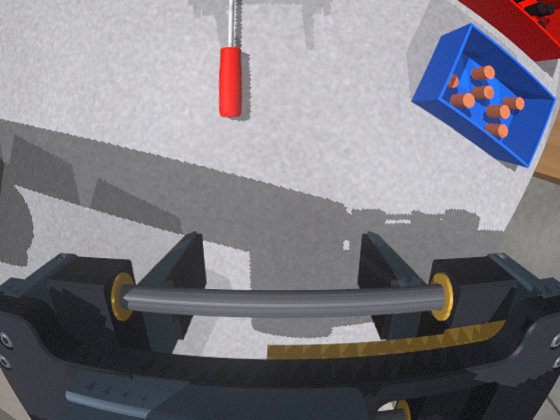

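```bash
cat > h.py <<'E'
import numpy as np, cv2
from workcell import env, grab_frame, camera_params
def ray(n,px,p=None):
    p=p or camera_params(n);K=p["mtx"];R=np.array(p["R"]);t=np.array(p["t"])
    x=(px[0]-K[0,2])/K[0,0];y=(px[1]-K[1,2])/K[1,1]
    if n=="wrist":
        r=np.hypot(x,y);d=np.array([np.sin(r)*x/max(r,1e-9),np.sin(r)*y/max(r,1e-9),np.cos(r)])
    else: d=np.array([x,y,1.])
    return -R.T@t, R.T@d
def onz(n,px,z,p=None):
    c,d=ray(n,px,p);return c+d*(z-c[2])/d[2]
def proj(n,X,p=None):
    p=p or camera_params(n);K=p["mtx"];c=np.array(p["R"])@np.array(X,float)+np.array(p["t"])
    if n=="wrist":
        r=np.hypot(c[0],c[1]);th=np.arctan2(r,c[2]);v=c[:2]/max(r,1e-9)*th
    else: v=c[:2]/c[2]
    return v*[K[0,0],K[1,1]]+K[:2,2]
E
python3 - <<'E'
from h import *
im=cv2.imread("pics/top0.png");c=im[130:270,200:360]
cv2.imwrite("pics/topz.png",cv2.resize(c,(800,700),interpolation=cv2.INTER_CUBIC)[:600])
im=cv2.imread("pics/side0.png");c=im[160:300,140:340]
cv2.imwrite("pics/sidez.png",cv2.resize(c,(800,560),interpolation=cv2.INTER_CUBIC))
for px in [(230,258),(348,238),(325,143),(215,152)]: print(onz("top",px,40 if px[1]>200 else 80))
E
```

```text
[438.90141288 217.52803894  40.        ]
[ 513.8356062 -172.8621362   40.       ]
[823.28824018 -88.4217196   80.        ]
[785.32290715 272.6378639   80.        ]
```

View pics/topz.png

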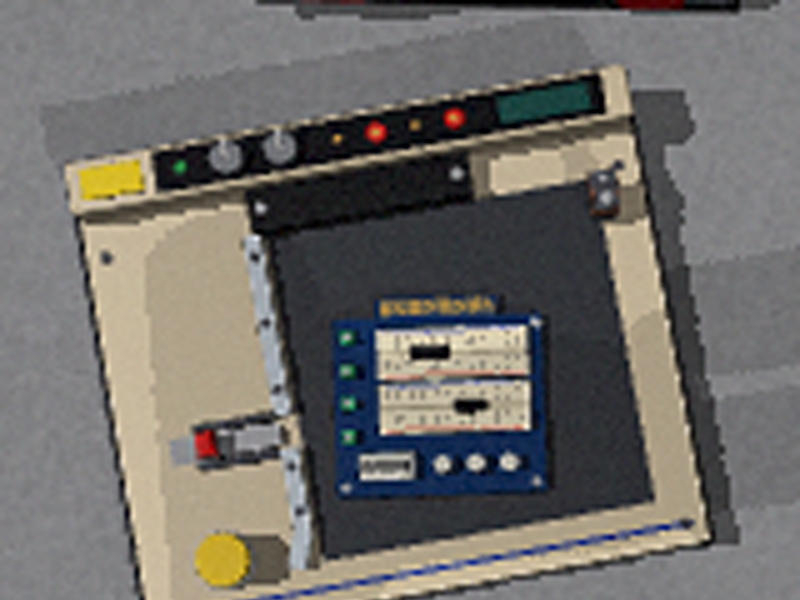

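View pics/sidez.png

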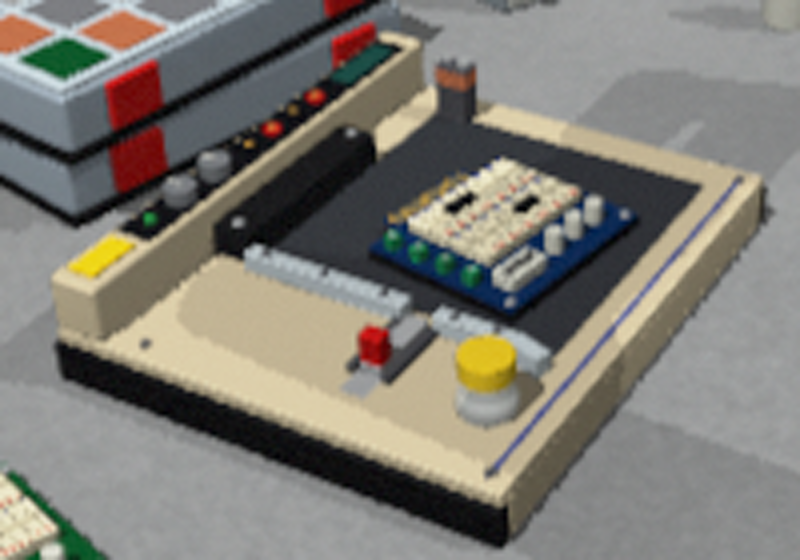

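Run:
```python
from h import *
from scipy.spatial.transform import Rotation as Ro
s=env.state();p=camera_params("wrist")
T=Ro.from_euler("xyz",s["ee_rot"],degrees=True).as_matrix()
c=-p["R"].T@p["t"];print(T.T@(c-s["ee_pos"]),T.T@p["R"][2],T.T@p["R"][0])
# rough console
def d(px):return onz("top",px,40)
for px in [(230,258),(342,237.5)]: print(d(px))
for n,px in [("boardNear L",(266.5,228.5)),("near R",(310,229)),("rail front",(258.5,228)),("jar",(244,242))]: print(n,d(px))
```

```text
[ 8.01067268e+01  1.42285427e-01 -2.01457766e+02] [-2.82828459e-01  4.48039225e-04  9.59170403e-01] [ 9.48780964e-04  9.99999532e-01 -1.87346019e-04]
[438.90141288 217.52803894  40.        ]
[ 515.05918246 -152.88292225   40.        ]
boardNear L [539.51430407  99.14052865  40.        ]
near R [541.03679299 -45.88218821  40.        ]
rail front [540.59636646 125.85722348  40.        ]
jar [492.91430353 172.75084404  40.        ]
```

```bash
cat > plan.py <<'E'
import sys
from h import *
from scipy.spatial.transform import Rotation as Ro
def plan(pos,yaw,n,level=True):
    s=env.state();p0=np.array(s["ee_pos"]);y0=s["ee_rot"][2]
    dy=(yaw-y0+180)%360-180
    for i in range(n):
        y=y0+dy*i/n; T=Ro.from_euler("xyz",[180,0,y],degrees=True).as_matrix()
        print(np.round(T.T@((np.array(pos)-p0)/n)/1000,4).tolist(),round(-dy/n,2))
if __name__=="__main__":
    a=[float(x) for x in sys.argv[1:]];plan(a[:3],a[3],int(a[4]))
E
python3 plan.py 644 15 300 101.6 15
```

```text
[0.0392, -0.0208, -0.0078] -5.08
[0.0409, -0.0172, -0.0078] -5.08
[0.0423, -0.0135, -0.0078] -5.08
[0.0433, -0.0097, -0.0078] -5.08
[0.044, -0.0059, -0.0078] -5.08
[0.0443, -0.002, -0.0078] -5.08
[0.0443, 0.002, -0.0078] -5.08
[0.044, 0.0059, -0.0078] -5.08
[0.0433, 0.0098, -0.0078] -5.08
[0.0422, 0.0136, -0.0078] -5.08
[0.0409, 0.0172, -0.0078] -5.08
[0.0392, 0.0208, -0.0078] -5.08
[0.0372, 0.0242, -0.0078] -5.08
[0.0349, 0.0274, -0.0078] -5.08
[0.0324, 0.0304, -0.0078] -5.08
```

```bash
python3 -m creep '{"offset":[[0.039,-0.021,-0.008],[0.041,-0.017,-0.008],[0.042,-0.0135,-0.008],[0.043,-0.01,-0.008],[0.044,-0.006,-0.008]],"rotation":[[0,0,-5],[0,0,-5],[0,0,-5],[0,0,-5],[0,0,-5]]}' && python3 -m creep '{"offset":[[0.044,-0.002,-0.008],[0.044,0.002,-0.008],[0.044,0.006,-0.008],[0.043,0.01,-0.008],[0.042,0.0135,-0.008]],"rotation":[[0,0,-5],[0,0,-5],[0,0,-5],[0,0,-5],[0,0,-5]]}' && python3 -m creep '{"offset":[[0.041,0.017,-0.008],[0.039,0.021,-0.008],[0.037,0.024,-0.008],[0.035,0.027,-0.008],[0.032,0.03,-0.008]],"rotation":[[0,0,-5],[0,0,-5],[0,0,-5],[0,0,-5],[0,0,-5]]}' && python3 -m creep '{"offset":[[0,0,0]],"rotation":[[0,0,0]]}' 1
python3 - <<'E'
from h import *
import pickle
p=camera_params("wrist");im=grab_frame("wrist")
pickle.dump((p,im),open("w1.pkl","wb"));print(env.state()["ee_pos"],env.state()["ee_rot"],env.state()["time_s"])
cv2.imwrite("pics/w1.png",cv2.resize(im[:,:,::-1],(800,600),interpolation=cv2.INTER_CUBIC))
E
```

```text
time_s: 0.78
ee_pos: [379.7, -340.4, 223.2]
ee_rot: [-180.0, -0.0, 50.6]
force: [0.4, -0.0, 0.2]
gripper_width: 91.3
time_s: 1.4
ee_pos: [513.5, -164.9, 263.2]
ee_rot: [-180.0, 0.0, 75.6]
force: [1.0, -1.4, -0.7]
gripper_width: 91.7
time_s: 2.02
ee_pos: [647.9, 10.3, 303.0]
ee_rot: [-180.0, 0.0, 100.6]
force: [0.3, -0.4, 0.0]
gripper_width: 90.8
time_s: 2.15
ee_pos: [648.7, 11.5, 302.2]
ee_rot: [-180.0, -0.0, 100.6]
force: [0.9, -1.1, 0.1]
gripper_width: 83.9
[647.59749728   9.99051452 302.21501163] [-1.79916688e+02  1.13979377e-02  1.00513012e+02] 2.2
```

View pics/w1.png

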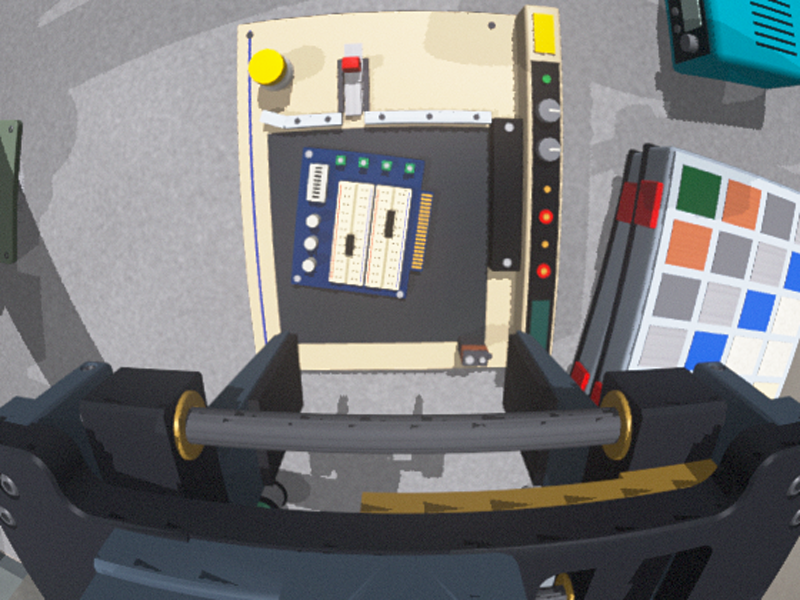

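Run:
```python
from h import *
import pickle
p,im=pickle.load(open("w1.pkl","rb"))
hsv=cv2.cvtColor(im,cv2.COLOR_RGB2HSV)
def rect(m,z,hull=True):
    cs,_=cv2.findContours(m,cv2.RETR_EXTERNAL,cv2.CHAIN_APPROX_NONE);c=max(cs,key=cv2.contourArea)[:,0]
    P=np.array([onz("wrist",q,z,p)[:2] for q in c]);return P,c
m=cv2.inRange(hsv,(100,110,50),(125,255,255));m[:95]=0;m[220:]=0;m[:,:190]=0;m[:,310:]=0
m=cv2.morphologyEx(m,cv2.MORPH_CLOSE,np.ones((5,5)))
P,c=rect(m,50.4);r=cv2.minAreaRect(P.astype(np.float32));print("board",r,c.min(0),c.max(0))
B=cv2.boxPoints(r);print(B)
S=1.4286
def w(x,y,z): return np.round(onz("wrist",(x/S,y/S),z,p),1)
for n,a in dict(c_fl=(239,24,40),c_f2=(252,340,40),c_l2=(522,9,80),socktop_fl=(494,119,63),socktop_fr=(488,271,63),railtop_far=(491,124,54),rail_gapfar=(366,122,54),rail_near=(341,124,54),tab=(351,64,69),jar=(267,67,82),bat=(474,352,88)).items(): print(n,w(*a))
z=im[0:260,150:410][:,:,::-1]
cv2.imwrite("pics/w1z.png",cv2.resize(z,(600,600),interpolation=cv2.INTER_CUBIC))
```

```text
board ((603.4347534179688, 28.88568878173828), (129.9722137451172, 138.29342651367188), 3.0548954010009766) [204 103] [302 208]
[[534.856     94.47085 ]
 [542.226    -43.626045]
 [672.0135   -36.69947 ]
 [664.6435   101.39742 ]]
c_fl [439.  216.2  40. ]
c_f2 [ 503.8 -120.1   40. ]
c_l2 [713.8 264.5  80. ]
socktop_fl [709.8 153.5  63. ]
socktop_fr [735.2   7.8  63. ]
railtop_far [709.4 149.3  54. ]
rail_gapfar [591.8 127.3  54. ]
rail_near [568.4 121.5  54. ]
tab [569.  178.8  69. ]
jar [493.8 164.1  82. ]
bat [735.1 -68.8  88. ]
```

View pics/w1z.png

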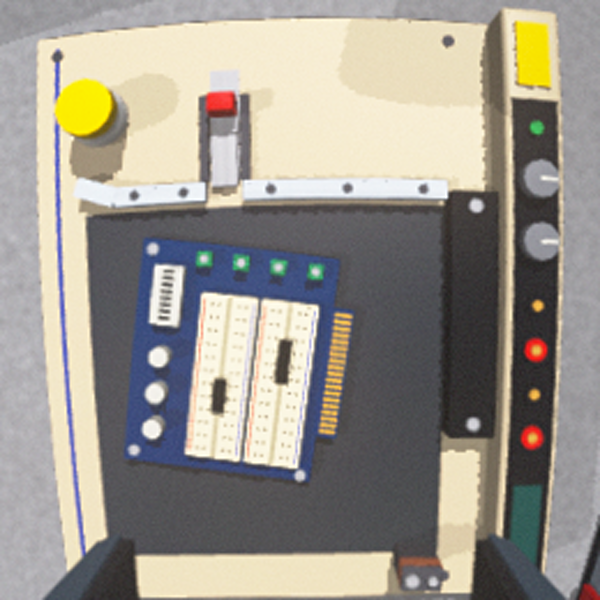

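```bash
cat > edge.py <<'E'
from h import *
def edge(im,p,a,b,z,half=4,n=40,name="wrist",sgn=0):
    """a,b full-res pixels; subpixel max-gradient across the segment -> world line fit (fisheye ok if short)"""
    g=cv2.GaussianBlur(cv2.cvtColor(im,cv2.COLOR_RGB2GRAY),(0,0),0.8).astype(np.float32)
    a=np.array(a,float);b=np.array(b,float);d=(b-a)/np.linalg.norm(b-a);nn=np.array([-d[1],d[0]])
    P=[]
    t=np.arange(-half,half+.01,.25)
    for f in np.linspace(0.03,.97,n):
        q=a+(b-a)*f; xy=(q+t[:,None]*nn).astype(np.float32)
        v=cv2.remap(g,xy[:,0:1].copy(),xy[:,1:2].copy(),cv2.INTER_LINEAR)[:,0]
        gr=np.gradient(v);gr=np.abs(gr) if sgn==0 else sgn*gr
        i=gr.argmax();P.append(onz(name,q+t[i]*nn,z,p)[:2])
    P=np.array(P,np.float32)
    vx,vy,x,y=cv2.fitLine(P,cv2.DIST_HUBER,0,.01,.01).ravel()
    r=(P-[x,y])@np.array([-vy,vx])
    return np.array([x,y]),np.array([vx,vy]),np.median(np.abs(r)),P
E
python3 - <<'E'
from edge import *
import pickle
p,im=pickle.load(open("w1.pkl","rb"))
S=600/260
f=lambda x,y:(150+x/S,y/S)
L={"front":(f(39,60),f(66,540),40),"left":(f(60,38),f(440,22),40),"railR":(f(250,207),f(442,200),54),"railL":(f(250,182),f(442,180),54),"sockF":(f(446,205),f(441,430),63),
"sockFbot":(f(443,215),f(438,430),40),
"bL":(f(150,239),f(335,258),50.4),"bN":(f(141,250),f(127,450),50.4),"bR":(f(135,461),f(300,481),50.4),"bF":(f(341,262),f(338,300),50.4),"boltend":(f(212,186),f(237,186),48),"tab":(f(208,92),f(234,92),69),"matR":(f(120,553),f(380,552),40)}
R={}
for k,(a,b,z) in L.items():
    c,d,e,P=edge(im,p,a,b,z);R[k]=(c,d);print(k,np.round(c,1),"ang%90",round((np.degrees(np.arctan2(d[1],d[0]))+45)%90-45,2),"res",round(e,2))
def X(a,b):
    (c,d),(e,f_)=R[a],R[b];s=np.linalg.solve(np.array([d,-f_]).T,e-c);return c+d*s[0]
for a,b in [("bL","bN"),("bN","bR"),("bL","bF"),("bR","bF"),("railR","sockF"),("front","left")]: print(a,b,np.round(X(a,b),1))
E
```

```text
front [485.   39.9] ang%90 11.78 res 0.49
left [570.1 242.4] ang%90 11.67 res 0.56
railR [648.5 138. ] ang%90 11.44 res 0.23
railL [648.  149.1] ang%90 11.61 res 0.6
sockF [719.   75.2] ang%90 11.96 res 0.49
sockFbot [724.2  70.5] ang%90 11.92 res 0.42
bL [597.   97.9] ang%90 0.13 res 3.48
bN [541.2  27.3] ang%90 -0.26 res 2.29
bR [604.4 -39. ] ang%90 8.88 res 2.37
bF [656.2  87.4] ang%90 2.07 res 0.92
boltend [578.2 128.4] ang%90 11.15 res 0.41
tab [567.7 186.4] ang%90 8.43 res 0.0
matR [641.6 -94.9] ang%90 11.16 res 0.14
bL bN [541.5  97.8]
bN bR [540.9 -49. ]
bL bF [655.9  98. ]
bR bF [660.5 -30.3]
railR sockF [703.4 149.1]
front left [448.  217.1]
```

Run:
```python
import pickle,cv2,numpy as np
p,im=pickle.load(open("w1.pkl","rb"))
z=im[78:218,195:365,::-1]
z=np.clip(z.astype(float)*1.5,0,255).astype(np.uint8)
cv2.imwrite("pics/w1zz.png",cv2.resize(z,None,fx=4.2,fy=4.2,interpolation=cv2.INTER_CUBIC))
```

```text
(no output)
```

View pics/w1zz.png

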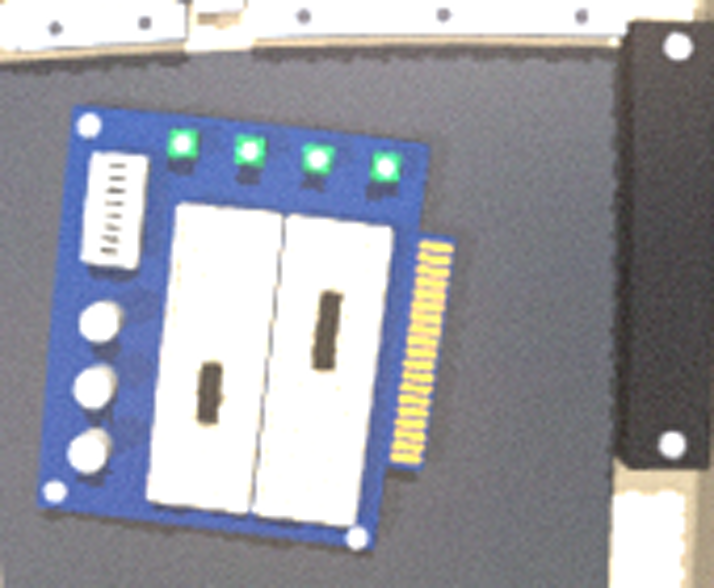

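Run:
```python
from h import *
import pickle
p,im=pickle.load(open("w1.pkl","rb"))
u=np.array([np.cos(np.radians(11.65)),np.sin(np.radians(11.65))]);v=np.array([-u[1],u[0]])
S=4.2
for n,(x,y,z) in dict(NL=(75,106,50.4),FL=(430,145,50.4),FR=(374,550,50.4),NR=(38,505,50.4),sL=(629,22,63),sR=(629,467,63),sbL=(613,40,40),sbR=(613,467,40),t1=(454,241,50.6),t2=(422,466,50.6),rail1=(620,38,54),rail2=(250,36,54)).items():
    w=onz("wrist",(195+x/S,78+y/S),z,p)[:2];print(n,np.round(w,1),"uv",round(w@u,1),round(w@v,1))
# top image: sock, rail, front
S=5
for n,(x,y,z) in dict(sL=(252,236,63),sR=(472,205,63),railfar=(273,300,54),railgap=(292,412,54),front1=(150,636,40),front2=(700,545,40),NL=(342,494,50.4),NR=(550,492,50.4),FR=(545,318,50.4),FL=(334,322,50.4)).items():
    w=onz("top",(200+x/S,130+y/S),z)[:2];print("top",n,np.round(w,1),"uv",round(w@u,1),round(w@v,1))
```

```text
NL [536.   93.6] uv 543.9 -16.6
FL [654.  100.5] uv 660.8 -33.6
FR [661.8 -38.5] uv 640.4 -171.3
NR [543.5 -44.1] uv 523.4 -153.0
sL [708.4 153.3] uv 724.8 7.0
sR [739.5   9.4] uv 726.1 -140.1
sbL [708.1 149.1] uv 723.6 3.1
sbR [739.3   4. ] uv 724.9 -145.3
t1 [667.8  70.8] uv 668.4 -65.6
t2 [672.2  -6.2] uv 657.1 -141.8
rail1 [708.  148.6] uv 723.4 2.5
rail2 [589.8 125.3] uv 603.0 3.6
top sL [707.1 155.6] uv 724.0 9.6
top sR [731.1  10.3] uv 718.1 -137.5
top railfar [666.  141.3] uv 680.8 3.9
top railgap [591.5 126.5] uv 604.9 4.4
top front1 [441.5 217.6] uv 476.4 124.0
top front2 [ 509.9 -146.3] uv 469.9 -246.3
top NL [538.1  92.1] uv 545.6 -18.4
top NR [542.4 -45.5] uv 522.1 -154.1
top FR [658.4 -39.9] uv 636.8 -172.1
top FL [652.7 100.5] uv 659.5 -33.3
```

```bash
python3 plan.py 621 -81 90 101.6 5
```

```text
[-0.0169, -0.0086, 0.0424] -0.22
[-0.0169, -0.0086, 0.0424] -0.22
[-0.0169, -0.0087, 0.0424] -0.22
[-0.0168, -0.0087, 0.0424] -0.22
[-0.0168, -0.0088, 0.0424] -0.22
```

```bash
python3 -m creep '{"offset":[[-0.028,-0.0145,0.02],[-0.028,-0.0145,0.03],[-0.028,-0.0145,0.05],[0,0,0.056],[0,0,0.056]],"rotation":[[0,0,-0.55],[0,0,-0.55],[0,0,0],[0,0,0],[0,0,0]]}' 0
python3 - <<'E'
from h import *
im=grab_frame("wrist");s=env.state();print(s["ee_pos"],s["ee_rot"],s["gripper_width"],s["force"])
cv2.imwrite("pics/w2.png",cv2.resize(im[:,:,::-1],(800,600),interpolation=cv2.INTER_CUBIC))
E
```

```text
time_s: 2.82
ee_pos: [619.2, -83.5, 89.9]
ee_rot: [180.0, 0.0, 101.4]
force: [1.0, 0.9, -0.7]
gripper_width: 91.4
[613.46097595 -82.40694269  81.65418621] [-179.15319766   -0.27420984  101.3834264 ] 91.31724863349807 [-2.87931959 -0.1898223  -4.88365068]
```

View pics/w2.png

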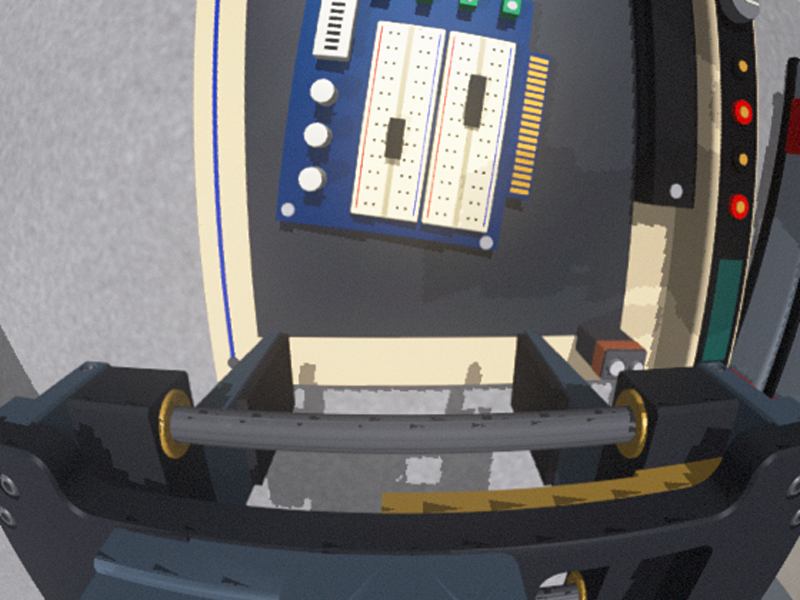

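```bash
python3 -m creep '{"offset":[[0,0,0],[0,0,0.01]],"rotation":[[0,0,-0.2],[0,0,0]]}'; python3 -m creep '{"offset":[[0,0,0.01],[0,0,0.008],[0,0,0]],"rotation":[[0,0,0],[0,0,0],[0,0,0]]}'
```

```text
time_s: 3.12
ee_pos: [623.2, -82.5, 84.6]
ee_rot: [179.6, 0.2, 101.7]
force: [1.1, -0.8, 0.2]
gripper_width: 91.4
time_s: 3.5
ee_pos: [620.2, -81.6, 62.6]
ee_rot: [-179.9, -0.0, 101.7]
force: [-0.1, -0.1, 0.3]
gripper_width: 91.3
```

```bash
python3 -m creep '{"offset":[[0,0,0.006],[0,0,0.006],[0,0,0.004],[0,0,0]],"rotation":[[0,0,0],[0,0,0],[0,0,0],[0,0,0]]}'; python3 -m creep '{"offset":[[0.005,0,0],[0.005,0,0],[0.003,0,0],[0.002,0,0],[0,0,0]],"rotation":[[0,0,0],[0,0,0],[0,0,0],[0,0,0],[0,0,0]]}'
```

```text
time_s: 4.0
ee_pos: [620.3, -81.7, 46.6]
ee_rot: [-180.0, -0.0, 101.7]
force: [-0.6, 0.2, 0.6]
gripper_width: 91.1
time_s: 4.62
ee_pos: [617.6, -66.9, 47.2]
ee_rot: [180.0, 0.0, 101.7]
force: [0.4, -0.2, 0.5]
gripper_width: 91.3
```

```bash
python3 -m creep '{"offset":[[0.003,0,0.002],[0.003,0,0],[0.003,0,0],[0.003,0,0],[0.003,0,0]],"rotation":[[0,0,0],[0,0,0],[0,0,0],[0,0,0],[0,0,0]]}'
python3 - <<'E'
from h import *
im=grab_frame("wrist");s=env.state();print(s["ee_pos"],s["ee_rot"],s["gripper_width"],s["force"])
cv2.imwrite("pics/w3.png",cv2.resize(im[:,:,::-1],(800,600),interpolation=cv2.INTER_CUBIC))
E
```

```text
time_s: 5.25
ee_pos: [614.5, -52.1, 45.2]
ee_rot: [180.0, 0.0, 101.7]
force: [0.7, -0.5, 0.2]
gripper_width: 91.1
[614.38041632 -51.76948807  45.16681085] [-1.79997964e+02 -1.07061987e-02  1.01739617e+02] 91.08092949319794 [0.10428374 0.88818541 0.09627971]
```

View pics/w3.png

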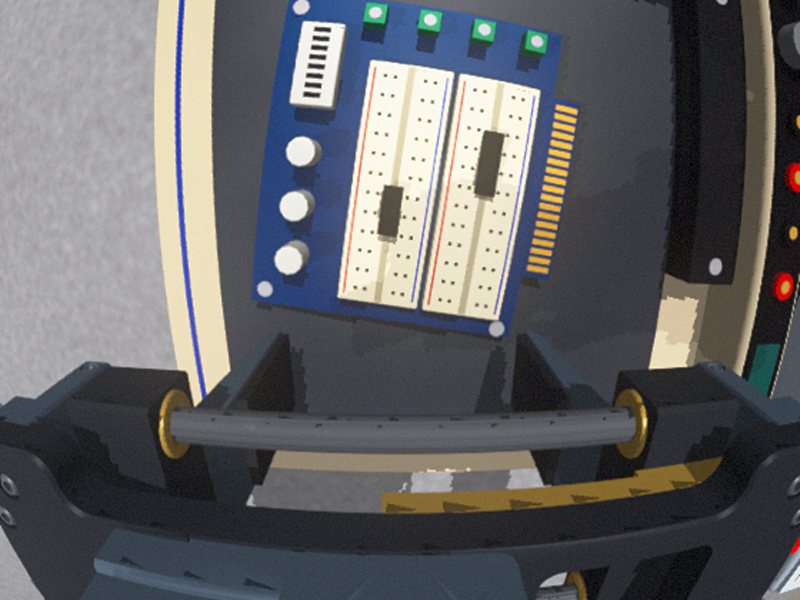

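```bash
python3 -m creep '{"offset":[[-0.004,-0.003,0],[0,0,0],[0,0,0],[0,0,0]],"rotation":[[0,0,0],[0,0,0],[0,0,0],[0,0,0]]}' 0.35; python3 -m creep '{"offset":[[0.003,0,0],[0.003,0,0],[0.003,0,0],[0.003,0,0],[0.003,0,0]],"rotation":[[0,0,0],[0,0,0],[0,0,0],[0,0,0],[0,0,0]]}'
python3 - <<'E'
from h import *
im=grab_frame("wrist");s=env.state();print(s["ee_pos"],s["ee_rot"],s["gripper_width"],s["force"])
cv2.imwrite("pics/w4.png",cv2.resize(im[:,:,::-1],(800,600),interpolation=cv2.INTER_CUBIC))
E
```

```text
time_s: 5.8
ee_pos: [612.4, -56.9, 45.2]
ee_rot: [180.0, 0.0, 101.7]
force: [0.5, 0.4, 0.9]
gripper_width: 59.7
time_s: 6.42
ee_pos: [609.3, -41.9, 45.2]
ee_rot: [180.0, 0.0, 101.7]
force: [0.9, 0.1, 0.5]
gripper_width: 59.2
[609.17367305 -41.58733231  45.14095129] [-1.79995261e+02 -1.00136607e-02  1.01741420e+02] 59.43103128217032 [ 0.47604245  1.42418344 -0.25855336]
```

View pics/w4.png

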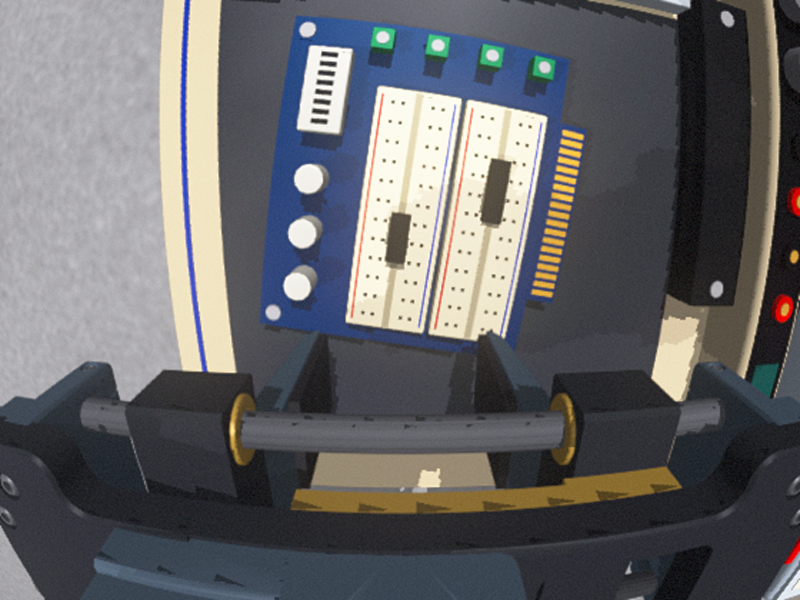

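Run:
```python
from h import *
p=camera_params("wrist");s=env.state();print(s["ee_pos"])
a=np.radians(101.7);tx=np.array([np.cos(a),np.sin(a),0]);ty=np.array([np.sin(a),-np.cos(a),0])
for n,X in dict(NL=(536,93.6,50.4),FL=(654,100.5,50.4),FR=(661.8,-38.5,50.4),NR=(543.5,-44.1,50.4)).items(): print(n,proj("wrist",X,p)*1.4286)
for sy in (-1,1):
  for d in (0,8,16): print(sy,d,proj("wrist",s["ee_pos"]+tx*d+ty*sy*30,p)*1.4286)
```

```text
[609.17367305 -41.58733231  45.14095129]
NL [298.71632574  18.12847332]
FL [570.49176084  61.85073619]
FR [513.0768799  361.38584195]
NR [261.81056054 323.65738476]
-1 0 [338.1943133  342.45520787]
-1 8 [337.44427281 326.40323748]
-1 16 [336.72979887 309.94786337]
1 0 [466.14715505 342.65547457]
1 8 [466.95409747 326.60838783]
1 16 [467.7269257  310.15795209]
```

Run:
```python
from h import *
im=grab_frame("side");cv2.imwrite("pics/s4.png",cv2.resize(im[130:280,180:380,::-1],(800,600),interpolation=cv2.INTER_CUBIC))
im=grab_frame("top");cv2.imwrite("pics/t4.png",cv2.resize(im[130:270,210:370,::-1],(680,595),interpolation=cv2.INTER_CUBIC))
```

```text
(no output)
```

View pics/s4.png

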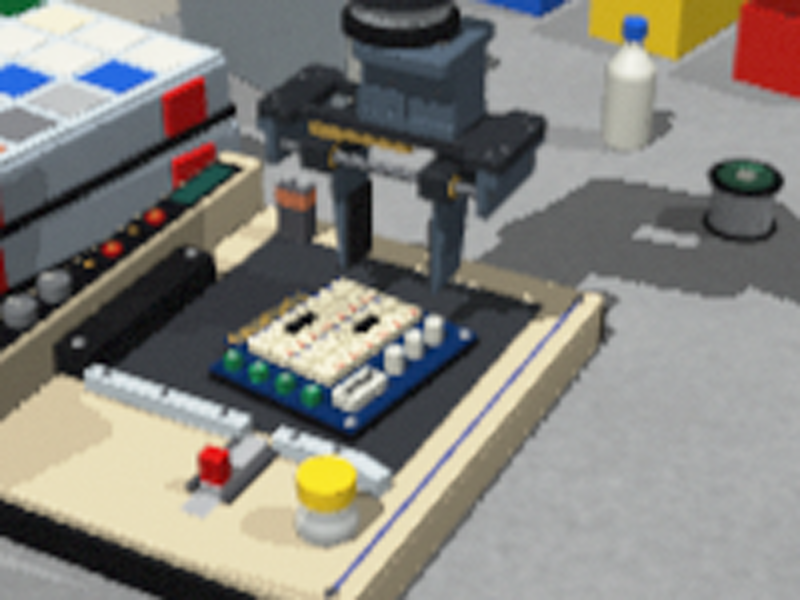

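View pics/t4.png

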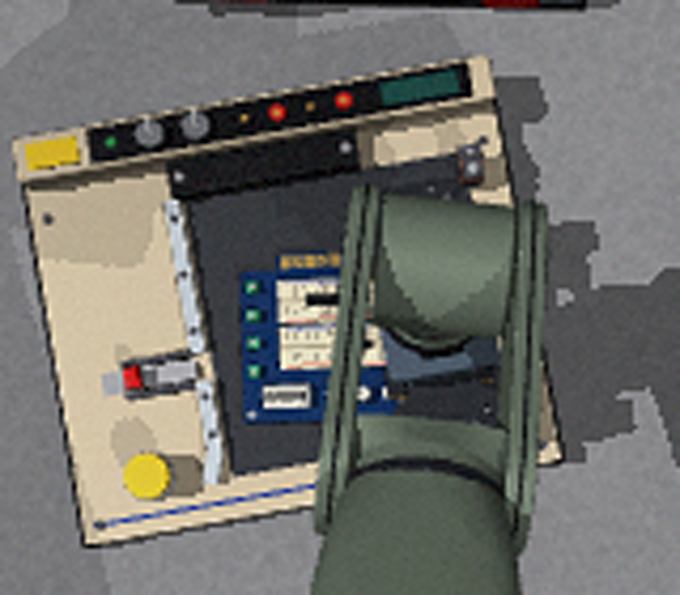

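```bash
python3 -m creep '{"offset":[[0.003,0,0],[0.003,0,0],[0.003,0,0],[0.003,0,0],[0,0,0]],"rotation":[[0,0,0],[0,0,0],[0,0,0],[0,0,0],[0,0,0]]}'
python3 - <<'E'
from h import *
im=grab_frame("wrist");s=env.state();print(s["ee_pos"],s["ee_rot"],s["gripper_width"],s["force"])
cv2.imwrite("pics/w5.png",cv2.resize(im[:,:,::-1],(800,600),interpolation=cv2.INTER_CUBIC))
E
```

```text
time_s: 7.2
ee_pos: [606.9, -30.2, 45.1]
ee_rot: [-180.0, 0.0, 101.7]
force: [0.6, -0.0, 0.7]
gripper_width: 59.0
[606.89272709 -30.31397541  45.16243991] [1.79996724e+02 8.84517873e-03 1.01739483e+02] 59.35376566624809 [ 0.90695759 -0.25563639 -0.36371181]
```

View pics/w5.png

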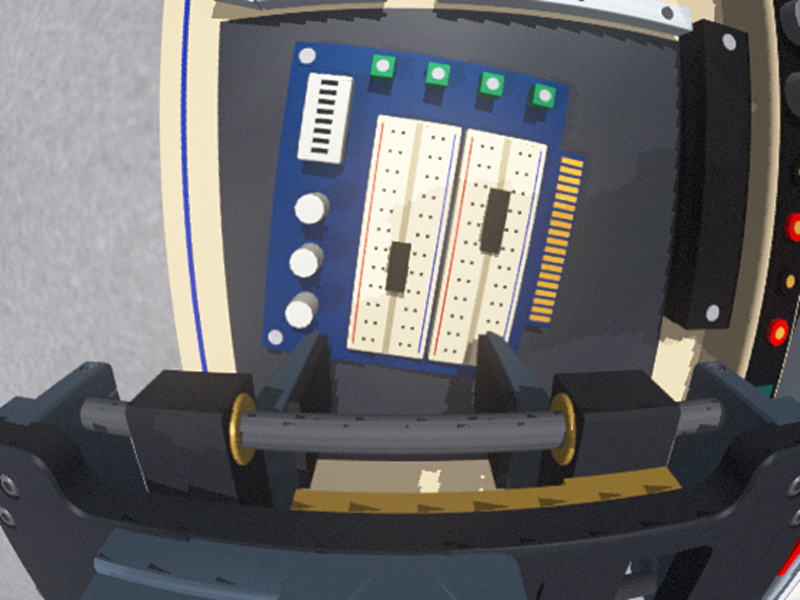

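Run:
```python
from h import *
p=camera_params("wrist");s=env.state();S=1.4286
for n,X in dict(NL=(536,93.6,50.4),FL=(654,100.5,50.4),FR=(661.8,-38.5,50.4),NR=(543.5,-44.1,50.4)).items(): print(n,proj("wrist",X,p)*S)
for px in [(297,43),(570,84),(520,373),(262,347),(276,337),(468,362)]: print(px,onz("wrist",(px[0]/S,px[1]/S),50.4,p))
im=grab_frame("side");cv2.imwrite("pics/s5.png",cv2.resize(im[170:250,210:330,::-1],(800,533),interpolation=cv2.INTER_CUBIC))
a=np.radians(101.74);tx=np.array([np.cos(a),np.sin(a),0]);ty=np.array([np.sin(a),-np.cos(a),0])
for sy in (-1,1):
  for d in (0,16):
   X=s["ee_pos"]+tx*d+ty*sy*36;q=(proj("side",X)-[210,170])*6.667;print(sy,d,q)
for n,X in dict(NL=(536,93.6,50.4),FR=(661.8,-38.5,50.4),NR=(543.5,-44.1,50.4)).items(): print(n,(proj("side",X)-[210,170])*6.667)
```

```text
NL [297.96811227  42.61584881]
FL [570.74736215  86.80275645]
FR [510.79944098 383.19338556]
NR [264.0581784  346.73861381]
(297, 43) [535.6178468   93.37523471  50.4       ]
(570, 84) [653.41359256 101.64475818  50.4       ]
(520, 373) [664.68970605 -32.4619824   50.4       ]
(262, 347) [542.50970968 -44.46494525  50.4       ]
(276, 337) [548.72367406 -37.89869024  50.4       ]
(468, 362) [638.37537376 -31.57625127  50.4       ]
-1 0 [527.49022582 276.95452971]
-1 16 [509.72698718 295.75561737]
1 0 [374.92816049 232.83478549]
1 16 [356.05562986 250.74136217]
NL [383.07341117 444.68339727]
FR [364.05115303 192.007783  ]
NR [591.78826647 283.76505608]
```

View pics/s5.png

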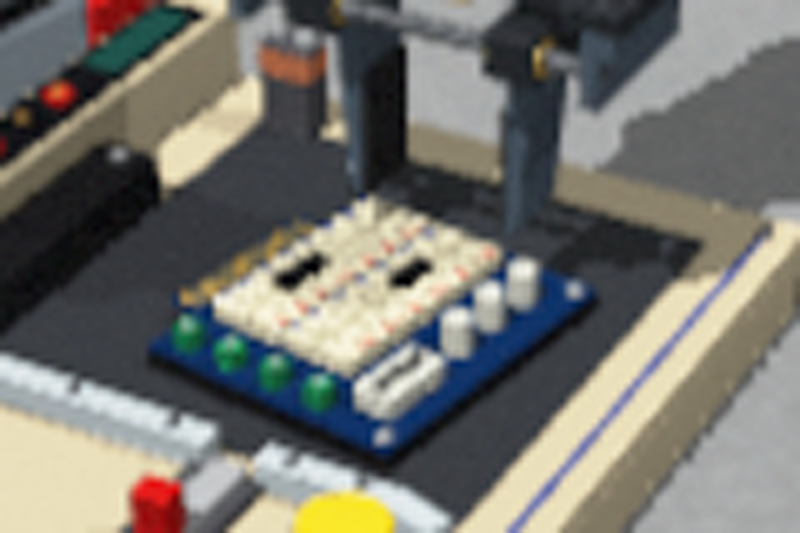

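Run:
```python
from h import *
p=camera_params("wrist");s=env.state();print(s["ee_pos"])
c1,d1=ray("side",(210+515/6.667,170+235/6.667));
for wp in [(325,333),(322,333)]:
  c2,d2=ray("wrist",(wp[0]/1.4286,wp[1]/1.4286))
  A=np.array([d1,-d2]).T;t=np.linalg.lstsq(A,c2-c1,rcond=None)[0];a=c1+d1*t[0];b=c2+d2*t[1];print(a,b)
# predicted for z tip variants
a=np.radians(101.74);tx=np.array([np.cos(a),np.sin(a),0]);ty=np.array([np.sin(a),-np.cos(a),0])
for dz in (0,10,18):
  for d in (-5,0,16):
    X=s["ee_pos"]+tx*d-ty*36+[0,0,dz];print(dz,d,np.round((proj("side",X)-[210,170])*6.667),np.round(proj("wrist",X)*1.4286))
```

```text
[606.92460122 -30.4153714   45.17018708]
[570.19424898 -27.03509784  71.17869703] [573.06935083 -23.35899126  69.41463322]
[569.59649    -26.27771443  71.7827592 ] [571.93643589 -23.26145753  70.31645435]
0 -5 [533. 271.] [326. 352.]
0 0 [528. 277.] [326. 342.]
0 16 [510. 296.] [324. 310.]
10 -5 [534. 251.] [323. 361.]
10 0 [528. 256.] [322. 351.]
10 16 [510. 275.] [320. 317.]
18 -5 [534. 234.] [320. 368.]
18 0 [528. 240.] [319. 358.]
18 16 [510. 258.] [317. 323.]
```

```bash
python3 -m creep '{"offset":[[-0.012,0,0],[-0.013,0,0],[-0.013,0,0],[-0.01,0,0],[0,0,0]],"rotation":[[0,0,0],[0,0,0],[0,0,0],[0,0,0],[0,0,0]]}'
python3 - <<'E'
from h import *
im=grab_frame("wrist");s=env.state();print(s["ee_pos"],s["ee_rot"],s["gripper_width"],s["force"])
cv2.imwrite("pics/w6.png",cv2.resize(im[:,:,::-1],(800,600),interpolation=cv2.INTER_CUBIC))
im=grab_frame("side");cv2.imwrite("pics/s6.png",cv2.resize(im[150:250,210:350,::-1],(800,571),interpolation=cv2.INTER_CUBIC))
E
```

```text
time_s: 7.92
ee_pos: [616.8, -78.5, 45.1]
ee_rot: [180.0, 0.0, 101.6]
force: [-0.0, -0.3, 0.4]
gripper_width: 59.2
[616.6322144  -77.85421006  45.06227911] [-1.79994407e+02 -1.04893471e-02  1.01674977e+02] 59.32326480826233 [-0.42248114  0.48035822  0.44815809]
```

View pics/w6.png

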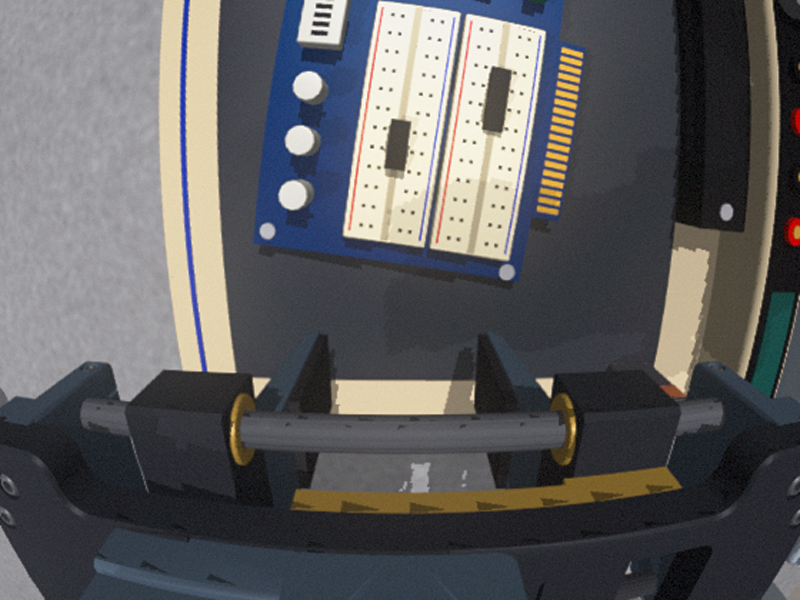

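View pics/s6.png

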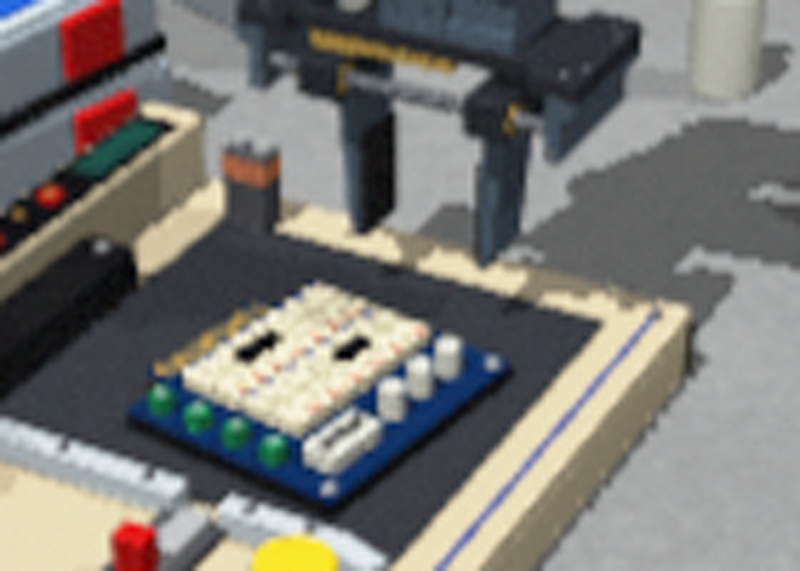

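```bash
python3 -m creep '{"offset":[[0,0,0.006],[0,0,0.006],[0,0,0]],"rotation":[[0,0,0],[0,0,0],[0,0,0]]}'
python3 - <<'E'
from h import *
im=grab_frame("side");cv2.imwrite("pics/s7.png",cv2.resize(im[150:250,210:350,::-1],(800,571),interpolation=cv2.INTER_CUBIC))
E
```

```text
time_s: 8.4
ee_pos: [616.0, -77.0, 32.3]
ee_rot: [-179.9, -0.0, 101.8]
force: [-0.2, -0.8, -0.1]
gripper_width: 59.3
```

View pics/s7.png

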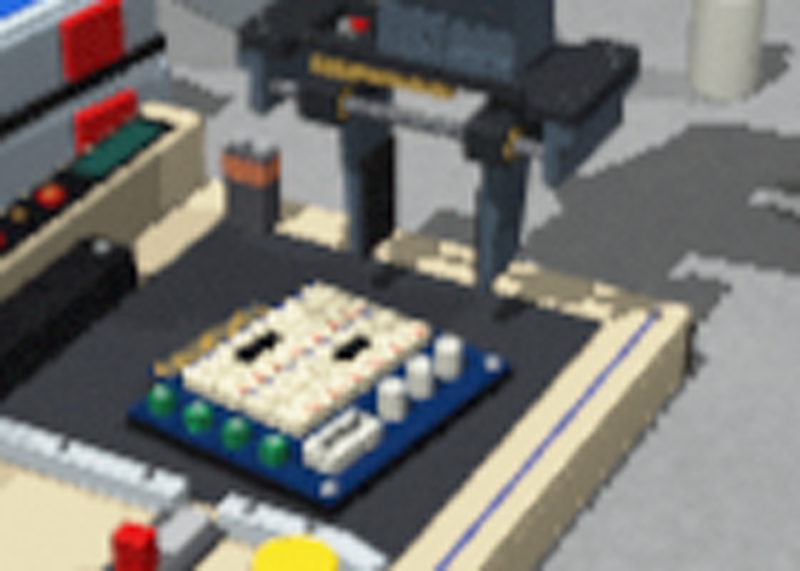

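```bash
python3 -m creep '{"offset":[[0,0,0.002],[0,0,0.002],[0,0,0.002],[0,0,0]],"rotation":[[0,0,0],[0,0,0],[0,0,0],[0,0,0]]}';  python3 -m creep '{"offset":[[0,0,0.002],[0,0,0]],"rotation":[[0,0,0],[0,0,0]]}'
python3 - <<'E'
from h import *
im=grab_frame("side");cv2.imwrite("pics/s8.png",cv2.resize(im[150:250,210:350,::-1],(800,571),interpolation=cv2.INTER_CUBIC))
E
```

```text
time_s: 8.95
ee_pos: [616.5, -77.4, 26.9]
ee_rot: [-180.0, -0.0, 101.7]
force: [-0.1, 0.8, -0.6]
gripper_width: 59.2
time_s: 9.2
ee_pos: [616.5, -77.4, 25.0]
ee_rot: [-180.0, -0.0, 101.7]
force: [-0.3, 0.1, -0.2]
gripper_width: 59.5
```

View pics/s8.png

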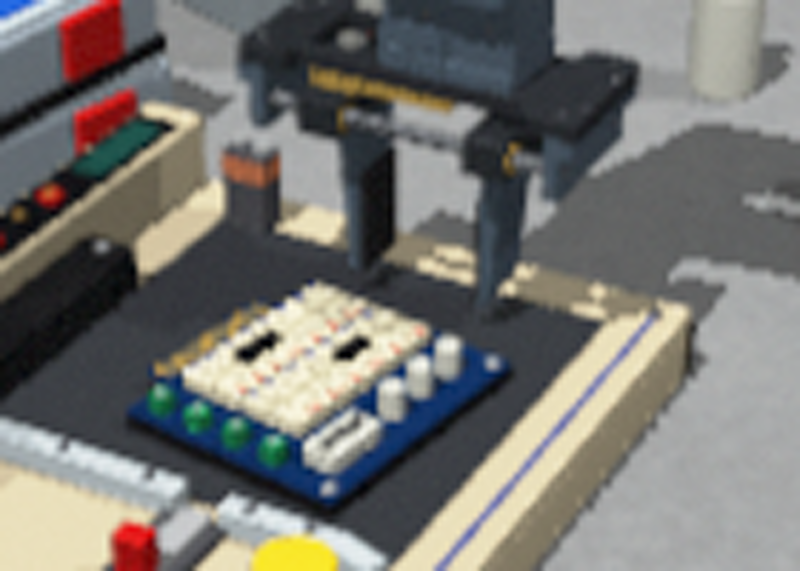

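```bash
python3 -m creep '{"offset":[[0,0,0.0015],[0,0,0]],"rotation":[[0,0,0],[0,0,0]]}';  python3 -m creep '{"offset":[[0,0,0.0015],[0,0,0]],"rotation":[[0,0,0],[0,0,0]]}';python3 -m creep '{"offset":[[0,0,0.001],[0,0,0]],"rotation":[[0,0,0],[0,0,0]]}'
```

```text
time_s: 9.5
ee_pos: [616.5, -77.4, 23.5]
ee_rot: [-180.0, -0.0, 101.7]
force: [-0.1, -0.4, -0.2]
gripper_width: 59.3
time_s: 9.75
ee_pos: [616.5, -77.4, 22.0]
ee_rot: [-180.0, -0.0, 101.7]
force: [0.4, -0.2, 0.8]
gripper_width: 59.3
time_s: 10.0
ee_pos: [616.6, -77.4, 21.1]
ee_rot: [-180.0, 0.0, 101.7]
force: [-0.3, 0.3, -0.3]
gripper_width: 59.3
```

```bash
python3 -m creep '{"offset":[[0,0,0.001],[0,0,0]],"rotation":[[0,0,0],[0,0,0]]}';  python3 -m creep '{"offset":[[0,0,0.001],[0,0,0]],"rotation":[[0,0,0],[0,0,0]]}';python3 - <<'E'
from h import *
im=grab_frame("side");cv2.imwrite("pics/s9.png",cv2.resize(im[170:230,250:330,::-1],(800,600),interpolation=cv2.INTER_CUBIC))
E
```

```text
time_s: 10.25
ee_pos: [616.6, -77.4, 20.0]
ee_rot: [-180.0, 0.0, 101.7]
force: [-0.0, -0.7, 0.0]
gripper_width: 59.3
time_s: 10.5
ee_pos: [616.6, -77.5, 19.1]
ee_rot: [-180.0, 0.0, 101.7]
force: [-0.6, -0.2, -0.4]
gripper_width: 59.0
```

View pics/s9.png

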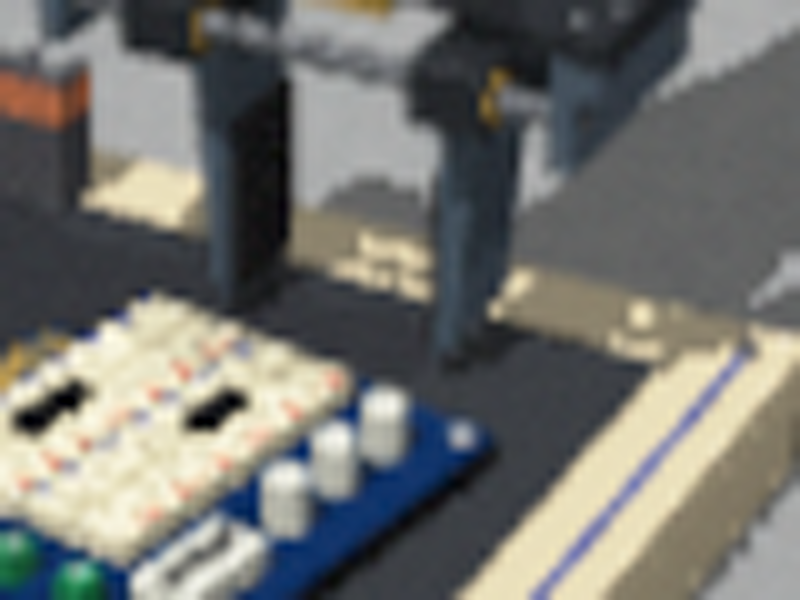

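Run:
```python
from h import *
s=env.state()
a=np.radians(101.74);tx=np.array([np.cos(a),np.sin(a),0]);ty=np.array([np.sin(a),-np.cos(a),0])
for z in (38,42,46,50):
  for d in (0,16):
   for y in (30,43):
    X=s["ee_pos"]+tx*d-ty*y;X[2]=z;print(z,d,y,np.round((proj("side",X)-[250,170])*10))
```

```text
38 0 30 [449. 350.]
38 0 43 [490. 362.]
38 16 30 [423. 377.]
38 16 43 [465. 389.]
42 0 30 [449. 338.]
42 0 43 [490. 350.]
42 16 30 [424. 365.]
42 16 43 [465. 376.]
46 0 30 [449. 326.]
46 0 43 [491. 338.]
46 16 30 [424. 353.]
46 16 43 [466. 364.]
50 0 30 [450. 314.]
50 0 43 [491. 326.]
50 16 30 [424. 341.]
50 16 43 [466. 352.]
```

```bash
python3 -m creep '{"offset":[[0,0,0.0015],[0.005,0,0],[0.004,0,0],[0.003,0,0],[0.003,0,0]],"rotation":[[0,0,0],[0,0,0],[0,0,0],[0,0,0],[0,0,0]]}';  python3 -m creep '{"offset":[[0.003,0,0],[0.003,0,0],[0.003,0,0],[0.003,0,0],[0,0,0]],"rotation":[[0,0,0],[0,0,0],[0,0,0],[0,0,0],[0,0,0]]}'
python3 - <<'E'
from h import *
im=grab_frame("wrist");s=env.state();print(s["ee_pos"],s["ee_rot"],s["gripper_width"],s["force"])
cv2.imwrite("pics/w7.png",cv2.resize(im[:,:,::-1],(800,600),interpolation=cv2.INTER_CUBIC))
E
```

```text
time_s: 11.18
ee_pos: [613.6, -62.4, 17.7]
ee_rot: [180.0, 0.0, 101.7]
force: [0.6, -0.2, 1.2]
gripper_width: 59.1
time_s: 11.8
ee_pos: [611.3, -50.6, 17.8]
ee_rot: [180.0, -0.0, 101.7]
force: [1.6, -1.2, 1.0]
gripper_width: 59.1
[611.20697458 -50.66794132  17.75265573] [ 1.79987101e+02 -1.31754902e-02  1.01735048e+02] 59.56914819213953 [ 1.1051519  -0.73135224  0.07992999]
```

View pics/w7.png

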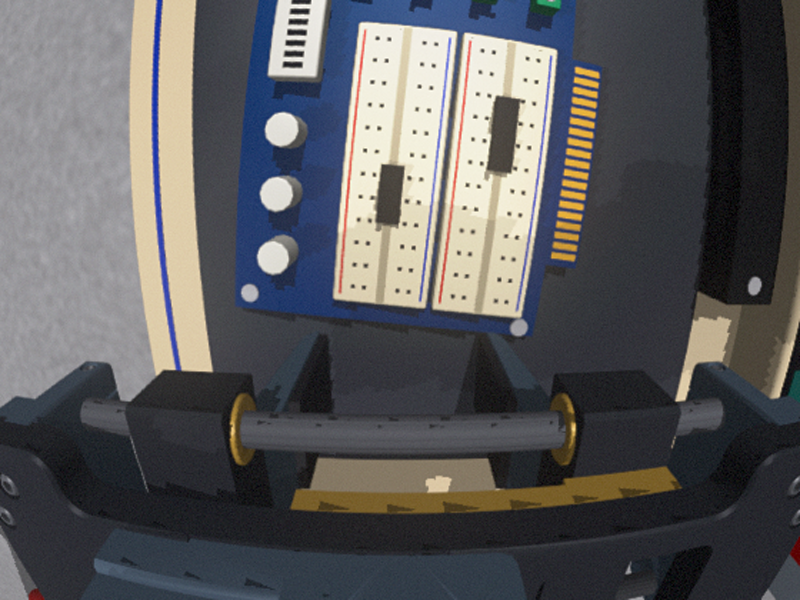

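Contact is starting at the far finger (about (485,330)); the board's right edge runs just ahead of the tips. Pushing on.

```bash
python3 -m creep '{"offset":[[0.003,0,0],[0.003,0,0],[0.003,0,0],[0.003,0,0],[0,0,0]],"rotation":[[0,0,0],[0,0,0],[0,0,0],[0,0,0],[0,0,0]]}';  python3 - <<'E'
from h import *
im=grab_frame("wrist");s=env.state();print(s["ee_pos"],s["ee_rot"],s["gripper_width"],s["force"])
cv2.imwrite("pics/w8.png",cv2.resize(im[:,:,::-1],(800,600),interpolation=cv2.INTER_CUBIC))
E
```

```text
time_s: 12.48
ee_pos: [608.7, -38.8, 17.7]
ee_rot: [180.0, -0.0, 101.7]
force: [1.3, -1.7, 0.7]
gripper_width: 59.5
[608.7175109  -38.7960991   17.68711592] [ 1.79992321e+02 -2.35178503e-02  1.01735019e+02] 59.05483703255574 [ 1.18274605 -0.87590691  0.15059748]
```

View pics/w8.png

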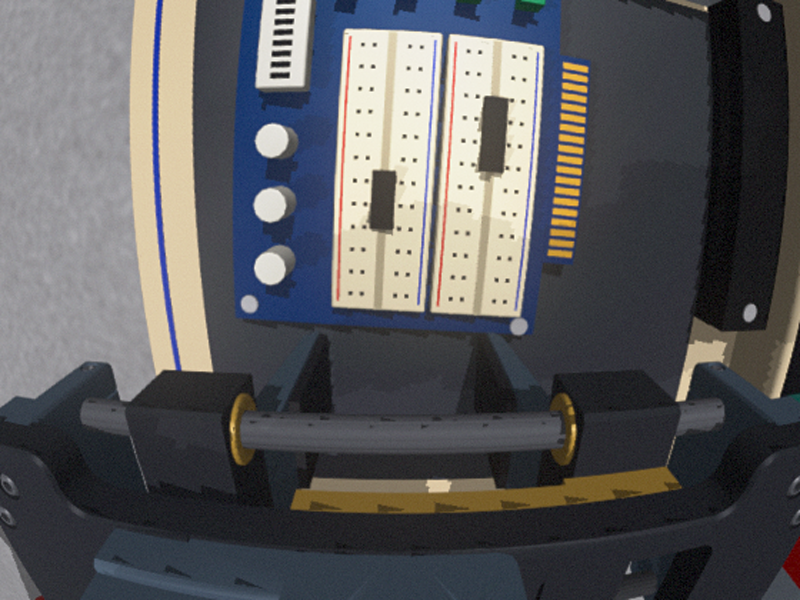

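```bash
python3 -m creep '{"offset":[[0.003,0,0],[0.002,0,0],[0.002,0,0],[0,0,0]],"rotation":[[0,0,0],[0,0,0],[0,0,0],[0,0,0]]}'; python3 -m creep '{"offset":[[0.0015,0,0],[0.0015,0,0],[0,0,0]],"rotation":[[0,0,0],[0,0,0],[0,0,0]]}';  python3 - <<'E'
from h import *
im=grab_frame("wrist");s=env.state();print(s["ee_pos"],s["ee_rot"],s["gripper_width"],s["force"])
cv2.imwrite("pics/w9.png",cv2.resize(im[:,:,::-1],(800,600),interpolation=cv2.INTER_CUBIC))
E
```

```text
time_s: 13.02
ee_pos: [607.8, -32.6, 17.8]
ee_rot: [179.9, 0.0, 101.7]
force: [3.3, -3.7, 0.3]
gripper_width: 59.2
time_s: 13.4
ee_pos: [608.4, -30.3, 17.9]
ee_rot: [179.8, 0.1, 101.7]
force: [4.3, -5.7, -0.4]
gripper_width: 59.5
[608.37254301 -30.27185268  17.91793309] [1.79819943e+02 1.17828431e-01 1.01730658e+02] 59.18794894184461 [ 5.54395333 -5.74414628 -0.74841239]
```

View pics/w9.png

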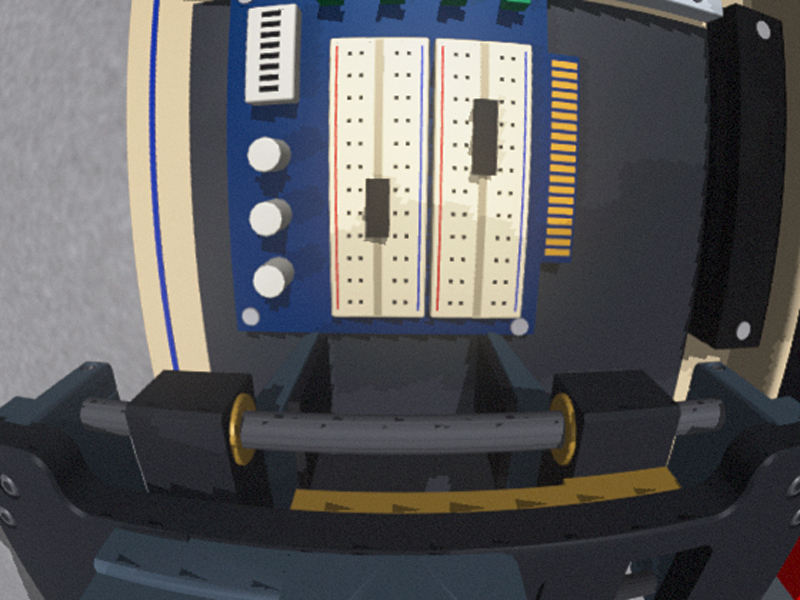

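```bash
python3 -m creep '{"offset":[[0.0015,0,0],[0.0015,0,0],[0,0,0]],"rotation":[[0,0,0],[0,0,0],[0,0,0]]}'; python3 -m creep '{"offset":[[0.0015,0,0],[0,0,0]],"rotation":[[0,0,0],[0,0,0]]}';  python3 - <<'E'
from h import *
im=grab_frame("wrist");s=env.state();print(s["ee_pos"],s["ee_rot"],s["gripper_width"],s["force"])
cv2.imwrite("pics/w10.png",cv2.resize(im[:,:,::-1],(800,600),interpolation=cv2.INTER_CUBIC))
E
```

```text
time_s: 13.82
ee_pos: [609.2, -29.3, 18.3]
ee_rot: [179.7, 0.3, 101.8]
force: [7.0, -11.2, -0.4]
gripper_width: 59.4
time_s: 14.08
ee_pos: [609.3, -29.0, 18.5]
ee_rot: [179.7, 0.5, 101.9]
force: [7.1, -13.8, -2.1]
gripper_width: 59.2
[609.28146521 -29.00894449  18.43981288] [179.66695068   0.45243322 101.85172653] 59.484041302608134 [  8.18789892 -13.95072604  -1.11925191]
```

View pics/w10.png

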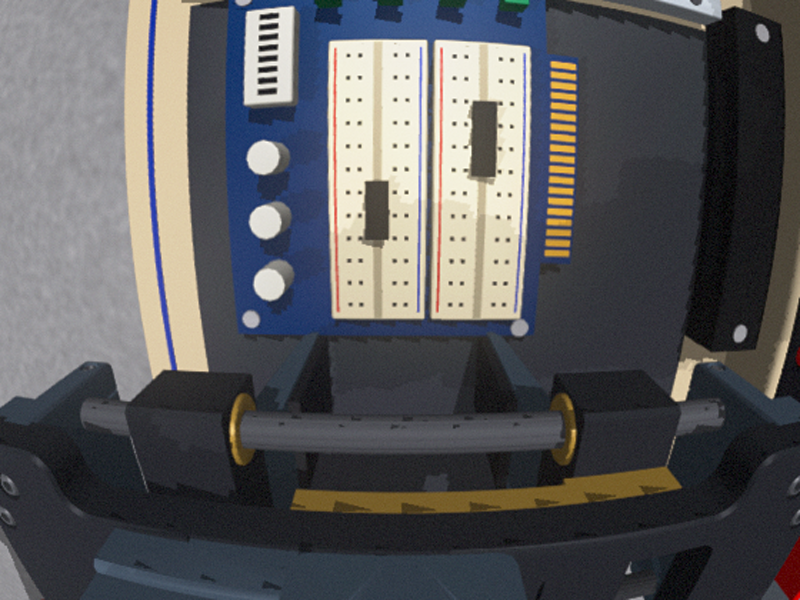

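Run:
```python
from h import *
p=camera_params("wrist");S=1.4286
P=[onz("wrist",(x/S,y/S),50.4,p)[:2] for x,y in [(251,319),(519,327),(244,1)]]
print(np.round(P,1)); d=P[1]-P[0];print(np.degrees(np.arctan2(d[1],d[0])),np.linalg.norm(d)); d=P[2]-P[0];print(np.degrees(np.arctan2(-d[0],d[1])),np.linalg.norm(d))
im=grab_frame("side");cv2.imwrite("pics/s10.png",cv2.resize(im[165:255,190:310,::-1],(800,600),interpolation=cv2.INTER_CUBIC))
```

```text
[[545.5 -19.2]
 [650.4  -0.7]
 [520.7 103.2]]
10.044751636111158 106.53781589561424
11.465017198941013 124.92418329520461
```

View pics/s10.png

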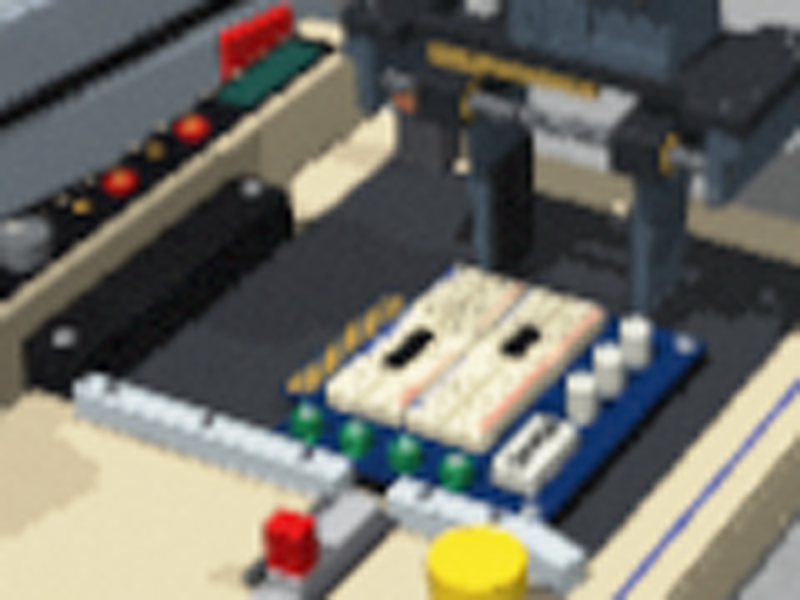

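```bash
python3 -m creep '{"offset":[[0.0015,0,0],[0.001,0,0],[0,0,0]],"rotation":[[0,0,0],[0,0,0],[0,0,0]]}'; python3 -m creep '{"offset":[[-0.006,0,0],[-0.012,0,-0.005],[-0.02,0,-0.03],[-0.02,0,-0.05],[0,0,0]],"rotation":[[0,0,0],[0,0,0],[0,0,0],[0,0,0],[0,0,0]]}'
```

```text
time_s: 14.55
ee_pos: [607.8, -24.0, 19.9]
ee_rot: [179.7, 0.2, 101.8]
force: [3.7, -6.4, 7.9]
gripper_width: 59.9
time_s: 15.18
ee_pos: [619.2, -80.9, 106.4]
ee_rot: [179.6, 0.1, 101.6]
force: [0.2, 0.1, -0.5]
gripper_width: 59.3
```

```bash
python3 -m creep '{"offset":[[-0.02,0,-0.06],[0,0,-0.06],[0,0,-0.04],[0,0,0]],"rotation":[[0,0,0],[0,0,0],[0,0,0],[0,0,0]]}'
python3 - <<'E'
from h import *
import pickle
p=camera_params("wrist");im=grab_frame("wrist");pickle.dump((p,im),open("w11.pkl","wb"))
s=env.state();print(s["ee_pos"],s["ee_rot"])
z=im[40:240,170:437,::-1]
cv2.imwrite("pics/w11.png",cv2.resize(z,None,fx=3,fy=3,interpolation=cv2.INTER_CUBIC))
im=grab_frame("side");cv2.imwrite("pics/s11.png",cv2.resize(im[165:255,190:310,::-1],(800,600),interpolation=cv2.INTER_CUBIC))
E
```

```text
time_s: 15.68
ee_pos: [621.8, -98.5, 264.4]
ee_rot: [179.8, 0.1, 101.7]
force: [0.1, 0.1, -0.3]
gripper_width: 59.3
[620.64491918 -98.28175149 261.71484221] [-1.79972289e+02 -3.64794587e-02  1.01751750e+02]
```

View pics/w11.png

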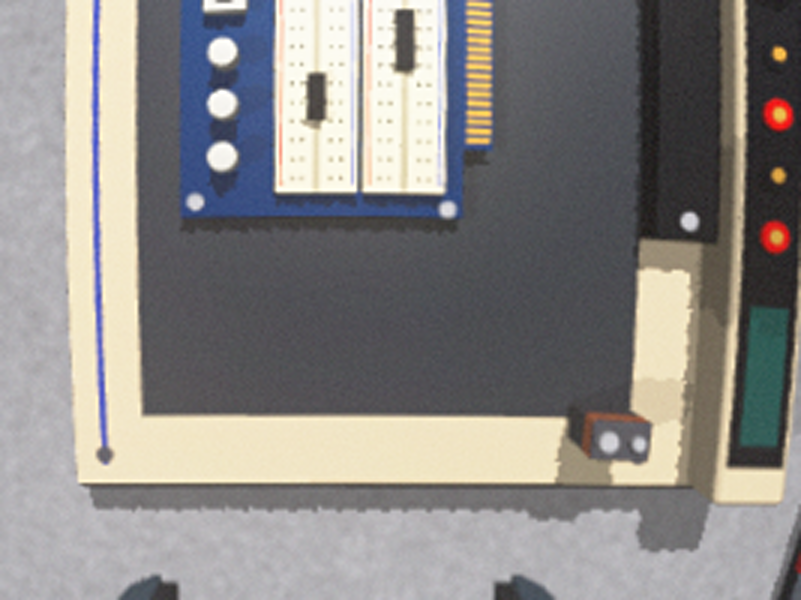

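View pics/s11.png

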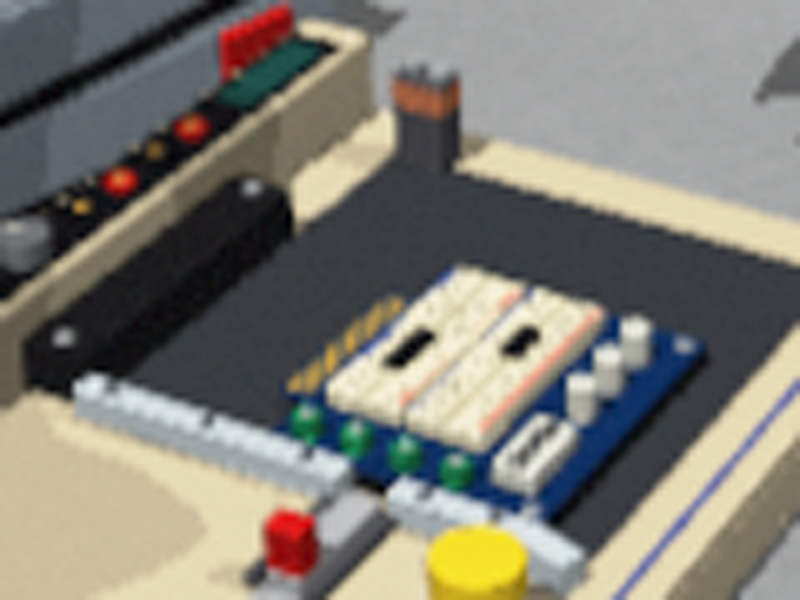

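Run:
```python
from edge import *
import pickle
p,im=pickle.load(open("w11.pkl","rb"))
f=lambda x,y:(170+x/3,40+y/3)
u=np.array([np.cos(np.radians(11.65)),np.sin(np.radians(11.65))]);v=np.array([-u[1],u[0]])
for k,(a,b,z) in {"bR":(f(205,217),f(435,218),50.4),"bN":(f(181,20),f(181,200),50.4),"mat":(f(160,414),f(540,416),40),"right":(f(110,485),f(520,486),40),"front":(f(67,80),f(77,460),40),"sockbot":(f(640,20),f(638,230),40),"tongue":(f(492,10),f(492,145),50.6)}.items():
    c,d,e,P=edge(im,p,a,b,z,half=3);print(k,np.round(c,1),"uv",np.round([c@u,c@v],1),"ang",round((np.degrees(np.arctan2(d[1],d[0]))+45)%90-45,2),"res",round(e,2))
```

```text
bR [599.5 -14.2] uv [ 584.2 -134.9] ang 11.72 res 0.09
bN [529.8  25.6] uv [524.  -81.9] ang 11.75 res 0.04
mat [627.3 -98.7] uv [ 594.4 -223.4] ang 11.68 res 0.21
right [ 621.7 -131. ] uv [ 582.5 -253.9] ang 11.69 res 0.02
front [494.4 -64.5] uv [ 471.2 -163. ] ang 11.68 res 0.31
sockbot [726.8  58.6] uv [723.7 -89.3] ang 11.82 res 0.13
tongue [655.8  64.7] uv [655.4 -69.1] ang 11.68 res 0.02
```

```bash
python3 plan.py 491 36 120 11.7 10; python3 -c "
from workcell import env;print(env.state()['qpos'])"
```

```text
[0.0158, -0.0099, 0.014] 9.0
[0.014, -0.0122, 0.014] 9.0
[0.0119, -0.0143, 0.014] 9.0
[0.0096, -0.016, 0.014] 9.0
[0.0069, -0.0173, 0.014] 9.0
[0.0041, -0.0181, 0.014] 9.0
[0.0013, -0.0186, 0.014] 9.0
[-0.0017, -0.0185, 0.014] 9.0
[-0.0045, -0.018, 0.014] 9.0
[-0.0073, -0.0171, 0.014] 9.0
[-1.00615231e+01  2.14278710e+01  7.40105444e+01  1.44102686e-02
  8.47745514e+01 -2.18111321e+01]
```

```bash
python3 -m creep '{"offset":[[0.016,-0.01,0.014],[0.014,-0.012,0.014],[0.012,-0.014,0.014],[0.0095,-0.016,0.014],[0.007,-0.017,0.014]],"rotation":[[0,0,9],[0,0,9],[0,0,9],[0,0,9],[0,0,9]]}' 0; python3 -m creep '{"offset":[[0.004,-0.018,0.014],[0.001,-0.0185,0.014],[-0.0015,-0.0185,0.014],[-0.0045,-0.018,0.014],[-0.0075,-0.017,0.014]],"rotation":[[0,0,9],[0,0,9],[0,0,9],[0,0,9],[0,0,9]]}'; python3 -m creep '{"offset":[[0,0,0],[0,0,0]],"rotation":[[0,0,0],[0,0,0]]}'
```

```text
time_s: 16.4
ee_pos: [554.7, -30.7, 188.5]
ee_rot: [-179.7, 0.2, 56.4]
force: [0.5, -0.0, -0.0]
gripper_width: 91.2
time_s: 17.02
ee_pos: [489.8, 35.5, 118.9]
ee_rot: [-179.9, 0.3, 11.4]
force: [0.1, 0.7, -0.3]
gripper_width: 91.5
time_s: 17.27
ee_pos: [492.7, 34.8, 121.4]
ee_rot: [180.0, 0.1, 11.9]
force: [0.5, 0.1, 0.6]
gripper_width: 91.5
```

```bash
python3 -m creep '{"offset":[[-0.002,0,0.025],[0,0,0.025],[0,0,0.02],[0,0,0.014],[0,0,0]],"rotation":[[0,0,0.2],[0,0,0],[0,0,0],[0,0,0],[0,0,0]]}'; python3 -m creep '{"offset":[[0,0,0.008],[0,0,0.006],[0,0,0.004],[0,0,0],[0,0,0]],"rotation":[[0,0,0],[0,0,0],[0,0,0],[0,0,0],[0,0,0]]}'
python3 - <<'E'
from h import *
im=grab_frame("wrist");s=env.state();print(s["ee_pos"],s["ee_rot"],s["gripper_width"],s["force"])
cv2.imwrite("pics/w12.png",cv2.resize(im[:,:,::-1],(800,600),interpolation=cv2.INTER_CUBIC))
im=grab_frame("side");cv2.imwrite("pics/s12.png",cv2.resize(im[150:270,190:350,::-1],(800,600),interpolation=cv2.INTER_CUBIC))
E
```

```text
time_s: 17.9
ee_pos: [490.6, 34.3, 37.3]
ee_rot: [-180.0, 0.1, 11.5]
force: [-0.3, -0.7, -0.4]
gripper_width: 91.1
time_s: 18.52
ee_pos: [491.0, 34.7, 20.1]
ee_rot: [180.0, -0.0, 11.5]
force: [-0.3, -0.1, -0.0]
gripper_width: 91.3
[490.99035378  34.67317411  20.12903254] [ 1.79991617e+02 -2.94449787e-02  1.15308360e+01] 91.35143873310327 [ 0.25714509 -0.01784128 -0.04217376]
```

View pics/w12.png

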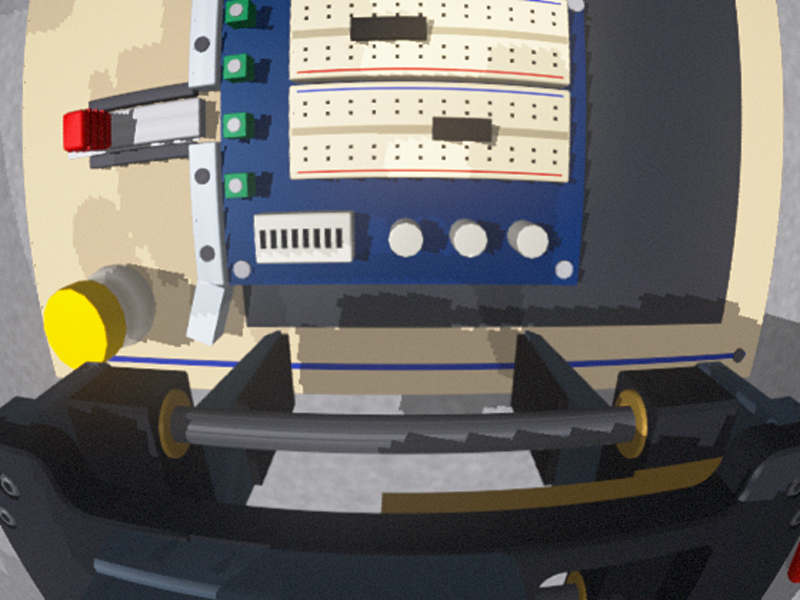

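View pics/s12.png

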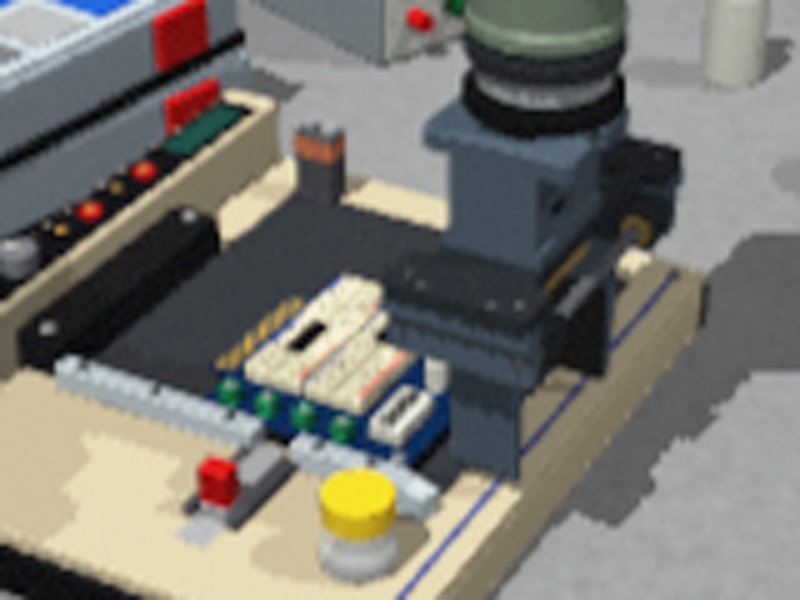

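```bash
python3 -m creep '{"offset":[[0,0,0.002],[0,0,0.002],[0,0,0],[0.006,0,0],[0.006,0,0]],"rotation":[[0,0,-0.15],[0,0,0],[0,0,0],[0,0,0],[0,0,0]]}'; python3 -m creep '{"offset":[[0.005,0,0],[0.004,0,0],[0.004,0,0],[0.004,0,0],[0.004,0,0]],"rotation":[[0,0,0],[0,0,0],[0,0,0],[0,0,0],[0,0,0]]}'; python3 -m creep '{"offset":[[0.004,0,0],[0.004,0,0],[0.004,0,0],[0.004,0,0],[0,0,0]],"rotation":[[0,0,0],[0,0,0],[0,0,0],[0,0,0],[0,0,0]]}'
```

```text
time_s: 19.25
ee_pos: [503.3, 37.2, 16.0]
ee_rot: [180.0, -0.0, 11.7]
force: [-1.2, 0.4, -0.2]
gripper_width: 91.4
time_s: 19.88
ee_pos: [520.2, 40.7, 15.6]
ee_rot: [-180.0, 0.4, 11.7]
force: [-5.5, -2.8, 4.4]
gripper_width: 91.3
time_s: 20.5
ee_pos: [536.8, 44.1, 15.7]
ee_rot: [180.0, 0.3, 11.7]
force: [-4.4, -2.0, 2.9]
gripper_width: 90.9
```

Run:
```python
from h import *
im=grab_frame("wrist");s=env.state();print(s["ee_pos"],s["ee_rot"],s["gripper_width"],s["force"])
cv2.imwrite("pics/w13.png",cv2.resize(im[:,:,::-1],(800,600),interpolation=cv2.INTER_CUBIC))
```

```text
[536.79577457  44.11823206  15.66245582] [179.9982673    0.24830563  11.68203294] 91.50970157246492 [-5.63115871 -1.48387877  1.98579142]
```

View pics/w13.png

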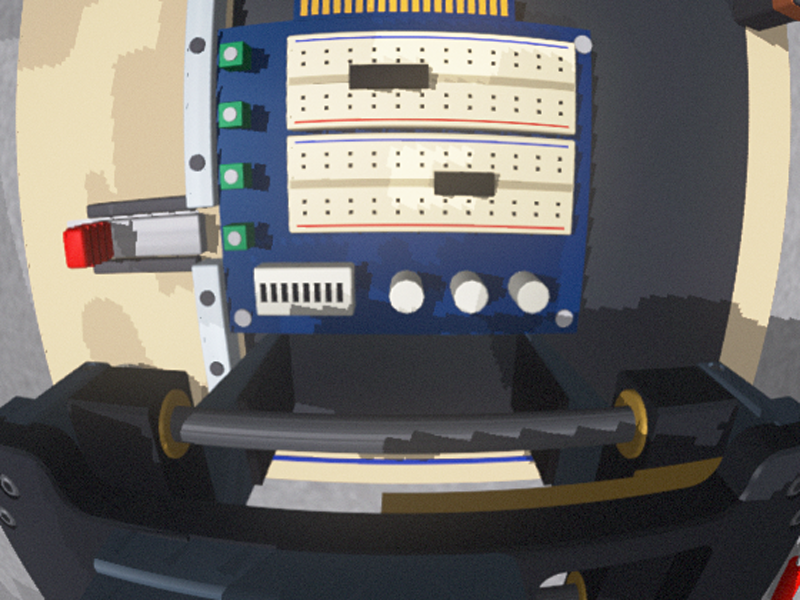

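```bash
python3 -m creep '{"offset":[[0.004,0,-0.001],[0.004,0,0],[0.004,0,0],[0.004,0,0],[0.004,0,0]],"rotation":[[0,0,0],[0,0,0],[0,0,0],[0,0,0],[0,0,0]]}'; python3 -m creep '{"offset":[[0.004,0,0],[0.004,0,0],[0.004,0,0],[0.003,0,0],[0,0,0]],"rotation":[[0,0,0],[0,0,0],[0,0,0],[0,0,0],[0,0,0]]}'
python3 - <<'E'
from h import *
im=grab_frame("wrist");s=env.state();print(s["ee_pos"],s["ee_rot"],s["gripper_width"],s["force"])
cv2.imwrite("pics/w14.png",cv2.resize(im[:,:,::-1],(800,600),interpolation=cv2.INTER_CUBIC))
E
```

```text
time_s: 21.18
ee_pos: [558.7, 48.7, 16.8]
ee_rot: [180.0, 0.0, 11.7]
force: [-1.5, -1.3, -2.3]
gripper_width: 91.5
time_s: 21.8
ee_pos: [573.7, 51.8, 17.1]
ee_rot: [180.0, -0.1, 11.7]
force: [-1.9, 0.6, -0.9]
gripper_width: 91.4
[573.6794378   51.79137768  17.13961225] [ 1.79992864e+02 -7.49247886e-02  1.16762196e+01] 91.15193837481321 [ 0.24339771  0.6942162  -0.89567347]
```

View pics/w14.png

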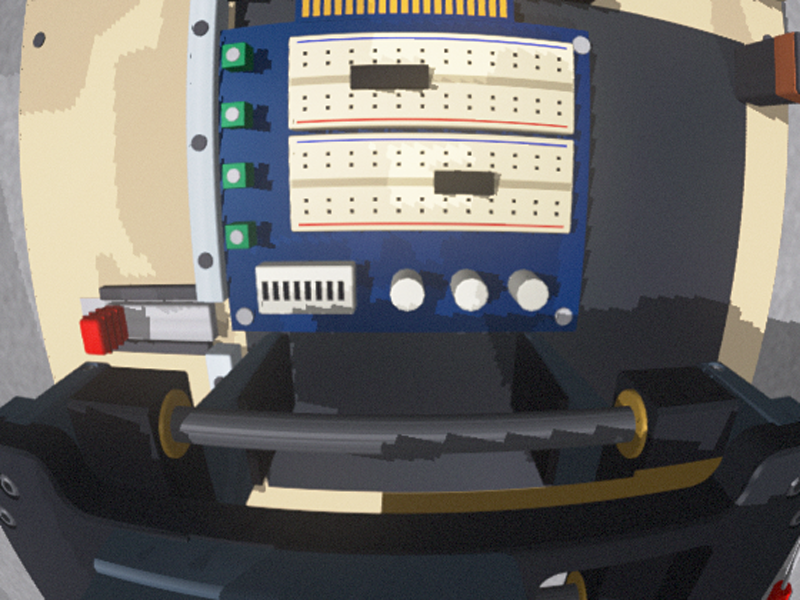

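```bash
python3 -m creep '{"offset":[[0.003,0,0],[0.002,0,0],[0.002,0,0],[0.002,0,0],[0,0,0]],"rotation":[[0,0,0],[0,0,0],[0,0,0],[0,0,0],[0,0,0]]}'; python3 -m creep '{"offset":[[0.002,0,0],[0.002,0,0],[0.002,0,0],[0,0,0]],"rotation":[[0,0,0],[0,0,0],[0,0,0],[0,0,0]]}'
```

```text
time_s: 22.48
ee_pos: [582.2, 53.5, 17.0]
ee_rot: [180.0, -0.0, 11.7]
force: [-1.8, -1.4, 0.3]
gripper_width: 91.1
time_s: 22.98
ee_pos: [588.2, 54.8, 16.9]
ee_rot: [180.0, -0.0, 11.7]
force: [-2.8, -0.8, 0.7]
gripper_width: 91.4
```

```bash
python3 -m creep '{"offset":[[0.0015,0,0],[0.001,0,0],[0,0,0]],"rotation":[[0,0,0],[0,0,0],[0,0,0]]}'; python3 -m creep '{"offset":[[0.001,0,0],[0.001,0,0],[0,0,0]],"rotation":[[0,0,0],[0,0,0],[0,0,0]]}';python3 - <<'E'
from h import *
im=grab_frame("wrist");s=env.state();print(s["ee_pos"],s["ee_rot"],s["gripper_width"],s["force"])
cv2.imwrite("pics/w15.png",cv2.resize(im[:,:,::-1],(800,600),interpolation=cv2.INTER_CUBIC))
im=grab_frame("side");cv2.imwrite("pics/s15.png",cv2.resize(im[165:255,190:310,::-1],(800,600),interpolation=cv2.INTER_CUBIC))
E
```

```text
time_s: 23.35
ee_pos: [588.8, 54.9, 16.8]
ee_rot: [-180.0, 0.2, 11.7]
force: [-5.8, -0.6, 2.6]
gripper_width: 91.1
time_s: 23.72
ee_pos: [588.9, 55.0, 16.8]
ee_rot: [-180.0, 0.4, 11.7]
force: [-8.8, -2.2, 5.3]
gripper_width: 91.2
[588.89784949  54.98581229  16.79251215] [-179.98876999    0.38388273   11.68038444] 90.97186159937844 [-9.26254048 -1.99222288  6.79240657]
```

View pics/w15.png

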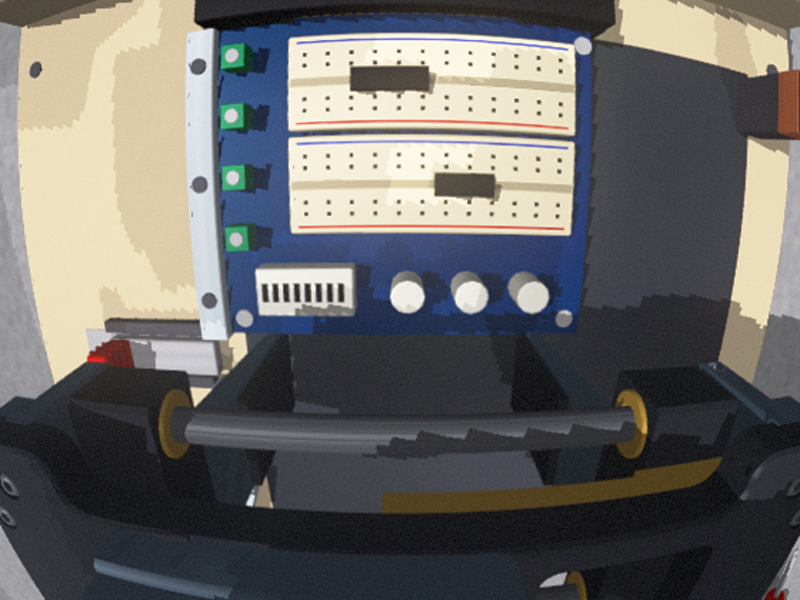

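View pics/s15.png

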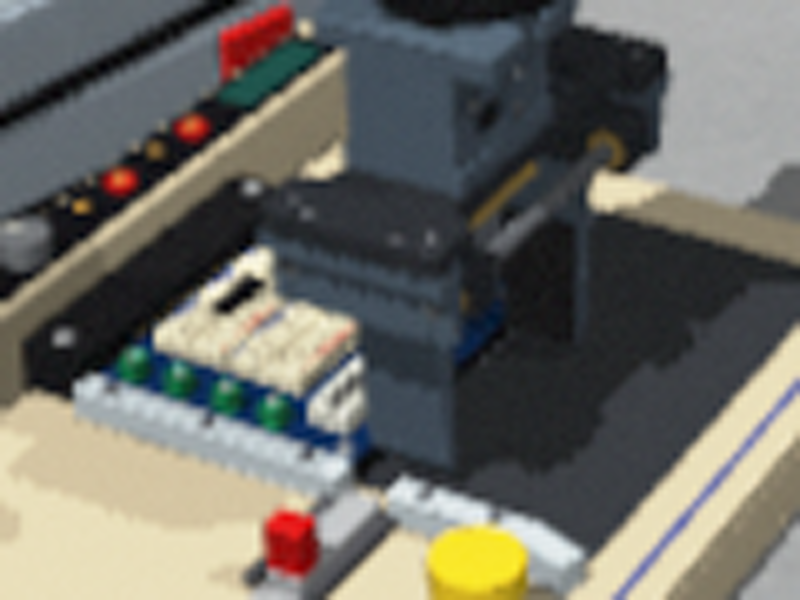

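```bash
python3 -m creep '{"offset":[[0.0015,0,0],[0.0015,0,0],[0,0,0]],"rotation":[[0,0,0],[0,0,0],[0,0,0]]}'; python3 -m creep '{"offset":[[0.0015,0,0],[0.0015,0,0],[0,0,0]],"rotation":[[0,0,0],[0,0,0],[0,0,0]]}'
```

```text
time_s: 24.2
ee_pos: [588.9, 55.0, 16.7]
ee_rot: [-180.0, 0.7, 11.7]
force: [-14.0, -3.8, 10.7]
gripper_width: 90.7
time_s: 24.58
ee_pos: [588.9, 55.0, 16.7]
ee_rot: [-180.0, 1.1, 11.7]
force: [-20.6, -5.3, 15.6]
gripper_width: 91.4
```

Run:
```python
from edge import *
p=camera_params("wrist");im=grab_frame("wrist");S=1.4286
f=lambda x,y:(x/S,y/S)
u=np.array([np.cos(np.radians(11.69)),np.sin(np.radians(11.69))]);v=np.array([-u[1],u[0]])
cv2.imwrite("pics/w16.png",cv2.resize(im[0:240,120:440,::-1],(800,600),interpolation=cv2.INTER_CUBIC))
for k,(a,b,z) in {"bN":(f(300,332),f(510,332),50.4),"railend":(f(203,339),f(228,338),54),"bR":(f(592,60),f(580,320),50.4),"sockR":(f(220,24),f(590,24),63)}.items():
    c,d,e,P=edge(im,p,a,b,z,half=4);print(k,np.round(c,1),"uv",np.round([c@u,c@v],1),"ang",round((np.degrees(np.arctan2(d[1],d[0]))+45)%90-45,2),"res",round(e,2))
```

```text
bN [606.8  58.6] uv [606.1 -65.5] ang 12.98 res 0.57
railend [589.2 130.9] uv [603.5   8.8] ang 13.39 res 0.07
bR [679.9   1.2] uv [ 666.  -136.6] ang 12.58 res 0.51
sockR [720.2  72. ] uv [719.8 -75.5] ang 12.08 res 0.37
```

View pics/w16.png

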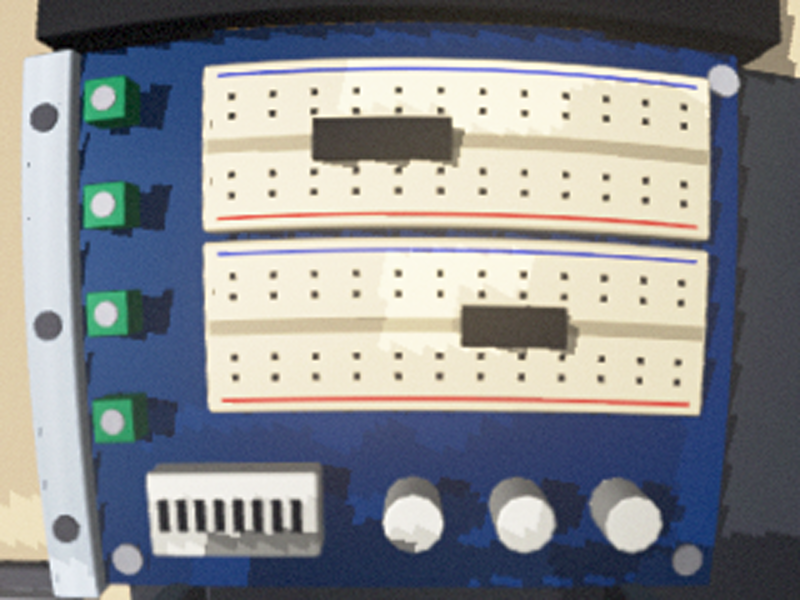

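```bash
python3 -m creep '{"offset":[[-0.005,0,0],[-0.008,0,0],[-0.02,0,0],[-0.02,0,-0.02],[0,0,-0.05]],"rotation":[[0,0,0],[0,0,0],[0,0,0],[0,0,0],[0,0,0]]}' ; python3 -m creep '{"offset":[[0,0,-0.05],[0,0,-0.03],[0,0,0]],"rotation":[[0,0,0],[0,0,0],[0,0,0]]}' 1; python3 plan.py 561 218 120 11.69 5
```

```text
time_s: 25.25
ee_pos: [544.3, 46.0, 85.8]
ee_rot: [-180.0, 0.2, 11.7]
force: [1.1, -0.2, 0.6]
gripper_width: 91.1
time_s: 25.62
ee_pos: [549.3, 46.5, 170.0]
ee_rot: [179.9, -0.5, 11.7]
force: [-0.3, 0.2, -0.1]
gripper_width: 64.0
[0.0092, -0.0331, 0.01] -0.0
[0.0092, -0.0331, 0.01] -0.0
[0.0092, -0.0331, 0.01] -0.0
[0.0092, -0.0331, 0.01] -0.0
[0.0092, -0.0331, 0.01] -0.0
```

```bash
python3 -m creep '{"offset":[[0.009,-0.033,0],[0.009,-0.033,0],[0.009,-0.033,0.005],[0.009,-0.033,0.02],[0.009,-0.033,0.025]],"rotation":[[0,0,0],[0,0,0],[0,0,0],[0,0,0],[0,0,0]]}'; python3 -m creep '{"offset":[[0,0,0],[0,0,0]],"rotation":[[0,0,0],[0,0,0]]}'
python3 - <<'E'
from h import *
import pickle
p=camera_params("wrist");im=grab_frame("wrist");pickle.dump((p,im),open("w17.pkl","wb"))
s=env.state();print(s["ee_pos"],s["ee_rot"],s["gripper_width"],s["force"])
cv2.imwrite("pics/w17.png",cv2.resize(im[:,:,::-1],(800,600),interpolation=cv2.INTER_CUBIC))
im=grab_frame("top");cv2.imwrite("pics/t17.png",cv2.resize(im[130:270,210:370,::-1],(680,595),interpolation=cv2.INTER_CUBIC))
E
```

```text
time_s: 26.25
ee_pos: [557.1, 218.1, 115.1]
ee_rot: [-180.0, -0.0, 11.7]
force: [-0.3, -0.0, 0.2]
gripper_width: 14.5
time_s: 26.5
ee_pos: [556.8, 216.4, 116.2]
ee_rot: [180.0, 0.0, 11.7]
force: [-0.3, 0.2, 0.1]
gripper_width: 0.3
[557.158184   216.11552587 116.91776263] [ 1.79976767e+02 -3.12892070e-02  1.16517689e+01] 0.2334116592393888 [ 0.2478183  -0.04059278  0.71485067]
```

View pics/w17.png

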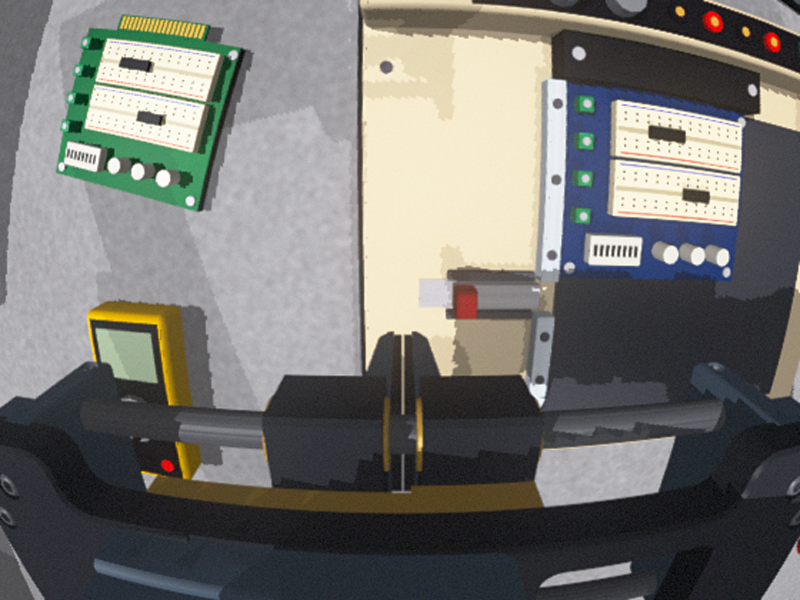

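View pics/t17.png

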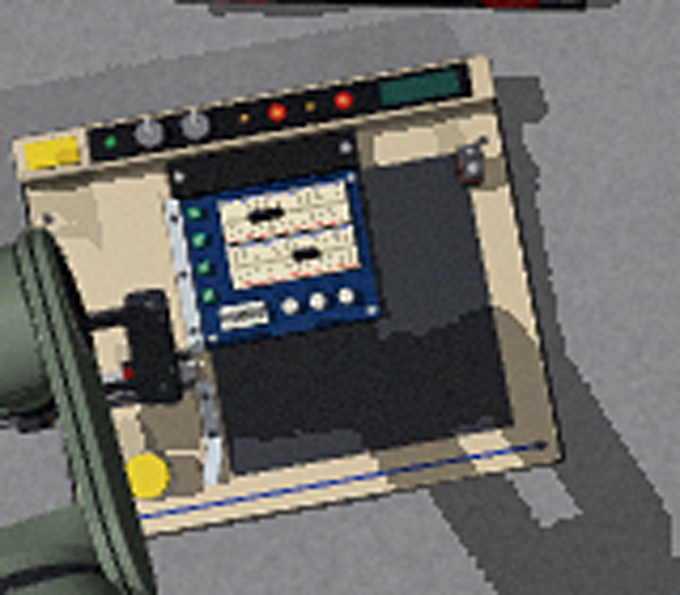

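Run:
```python
from h import *
import pickle
p,im=pickle.load(open("w17.pkl","rb"));S=1.4286
u=np.array([np.cos(np.radians(11.69)),np.sin(np.radians(11.69))]);v=np.array([-u[1],u[0]])
hsv=cv2.cvtColor(im,cv2.COLOR_RGB2HSV);m=cv2.inRange(hsv,(0,150,90),(6,255,255))|cv2.inRange(hsv,(174,150,90),(180,255,255))
m[:190]=0;m[230:]=0;m[:,:300]=0;m[:,350:]=0
x,y,w,h=cv2.boundingRect(m);print((np.array([x,y,x+w,y+h])*S).round())
for px in [(x,y),(x,y+h),(x+w,y),(x+w,y+h)]:
    q=onz("wrist",px,69,p)[:2];print(np.round([q@u-631.2,q@v+63.9],1))
s=env.state();e=s["ee_pos"][:2];print("tcp console",e@u-631.2,e@v+63.9)
```

```text
[456. 293. 477. 319.]
[-30.9 132.9]
[-46.  132.3]
[-30.8 120.7]
[-46. 120.]
tcp console -41.67317315467437 162.5255746974644
```

```bash
python3 -m creep '{"offset":[[0.003,0,0.03],[0,0,0.03],[0,0,0.015],[0,0,0.01],[0,0,0]],"rotation":[[0,0,0],[0,0,0],[0,0,0],[0,0,0],[0,0,0]]}'; python3 -m creep '{"offset":[[0,0,0.005],[0,0.005,0],[0,0,0]],"rotation":[[0,0,0],[0,0,0],[0,0,0]]}'
python3 - <<'E'
from h import *
im=grab_frame("wrist");s=env.state();print(s["ee_pos"],s["ee_rot"],s["gripper_width"],s["force"])
cv2.imwrite("pics/w18.png",cv2.resize(im[:,:,::-1],(800,600),interpolation=cv2.INTER_CUBIC))
im=grab_frame("side");cv2.imwrite("pics/s18.png",cv2.resize(im[165:270,180:320,::-1],(800,600),interpolation=cv2.INTER_CUBIC))
E
```

```text
time_s: 27.22
ee_pos: [559.9, 217.2, 32.0]
ee_rot: [180.0, -0.0, 11.7]
force: [-0.1, -0.5, -0.4]
gripper_width: 0.1
time_s: 27.6
ee_pos: [561.0, 212.2, 27.3]
ee_rot: [180.0, -0.0, 11.7]
force: [0.3, 0.1, 0.3]
gripper_width: 0.6
[560.98272384 212.33897208  27.24838909] [-1.79999803e+02 -3.40318309e-02  1.16573720e+01] 0.772056798603205 [-0.009327   -0.25134659  0.86225751]
```

View pics/w18.png

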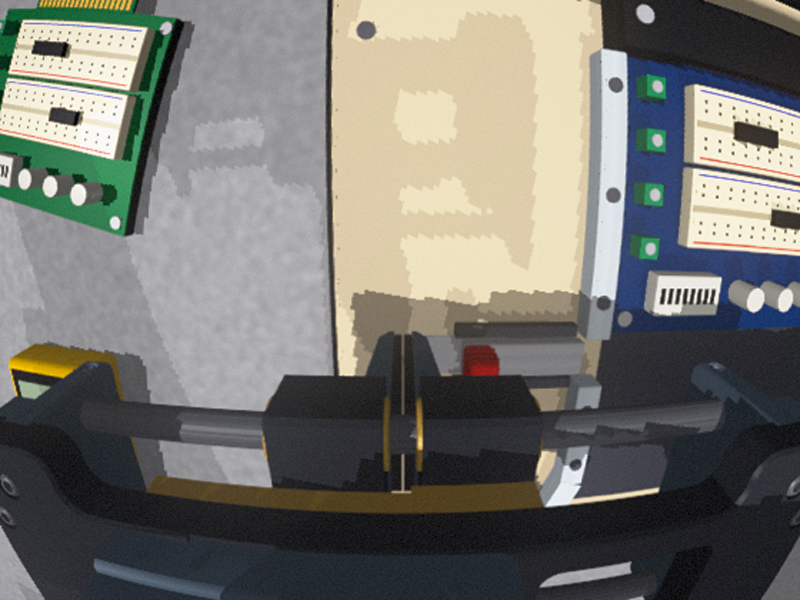

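View pics/s18.png

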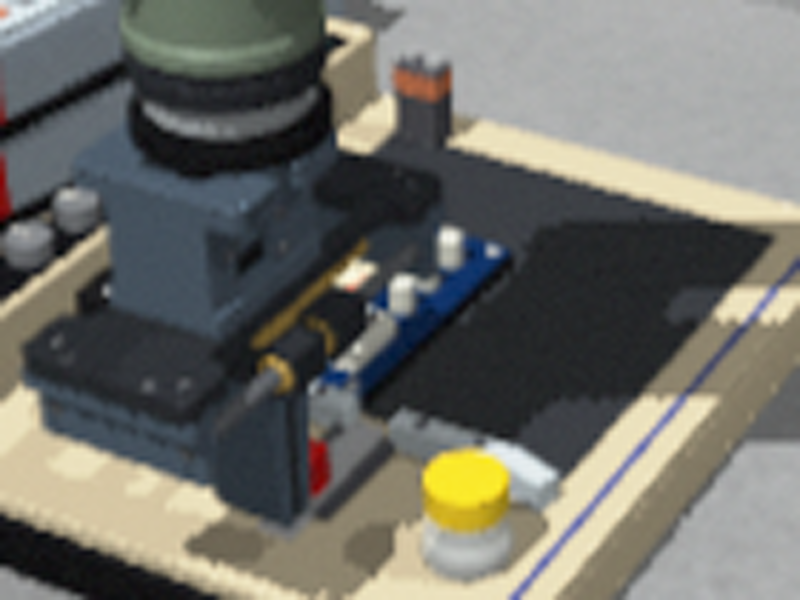

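```bash
python3 -m creep '{"offset":[[0,0.004,0],[0,0.004,0],[0,0.003,0],[0,0.003,0],[0,0.003,0]],"rotation":[[0,0,0],[0,0,0],[0,0,0],[0,0,0],[0,0,0]]}'; python3 -m creep '{"offset":[[0,0.004,0],[0,0.004,0],[0,0.004,0],[0,0.004,0],[0,0,0]],"rotation":[[0,0,0],[0,0,0],[0,0,0],[0,0,0],[0,0,0]]}'
python3 - <<'E'
from h import *
im=grab_frame("wrist");s=env.state();print(s["ee_pos"],s["ee_rot"],s["gripper_width"],s["force"])
cv2.imwrite("pics/w19.png",cv2.resize(im[:,:,::-1],(800,600),interpolation=cv2.INTER_CUBIC))
E
```

```text
time_s: 28.32
ee_pos: [564.2, 196.1, 26.9]
ee_rot: [-180.0, -0.0, 11.6]
force: [-0.7, 3.0, 0.5]
gripper_width: 0.6
time_s: 28.95
ee_pos: [567.5, 179.6, 26.9]
ee_rot: [180.0, 0.0, 11.7]
force: [0.3, 1.6, -0.3]
gripper_width: 0.2
[567.50697285 179.5320443   26.92463822] [1.79949362e+02 4.78035814e-03 1.16765553e+01] 0.5274426275043242 [-0.91314994  0.91994049  0.05844713]
```

View pics/w19.png

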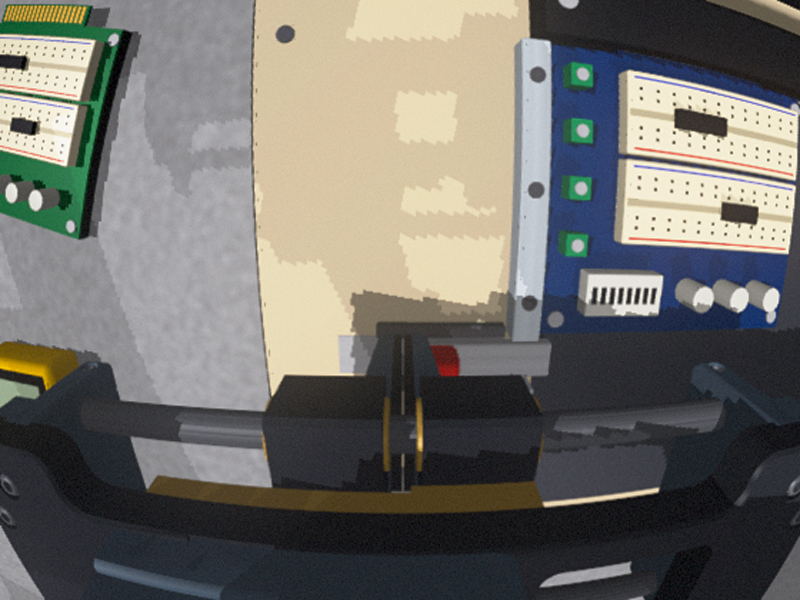

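```bash
python3 -m creep '{"offset":[[0,0.004,0],[0,0.004,0],[0,0.003,0],[0,0.003,0],[0,0,0]],"rotation":[[0,0,0],[0,0,0],[0,0,0],[0,0,0],[0,0,0]]}'; python3 -m creep '{"offset":[[0,0.0015,0],[0,0.0015,0],[0,0,0]],"rotation":[[0,0,0],[0,0,0],[0,0,0]]}'; python3 -m creep '{"offset":[[0,0.0015,0],[0,0.0015,0],[0,0,0]],"rotation":[[0,0,0],[0,0,0],[0,0,0]]}'
```

```text
time_s: 29.62
ee_pos: [570.3, 166.0, 26.9]
ee_rot: [180.0, 0.0, 11.7]
force: [-0.3, 1.7, 0.9]
gripper_width: 0.5
time_s: 30.0
ee_pos: [570.8, 163.4, 26.9]
ee_rot: [180.0, 0.0, 11.7]
force: [-1.6, 2.7, 0.3]
gripper_width: 0.5
time_s: 30.38
ee_pos: [571.5, 160.4, 26.9]
ee_rot: [180.0, 0.0, 11.7]
force: [-0.9, 2.3, -0.1]
gripper_width: 0.6
```

```bash
python3 -m creep '{"offset":[[0,0.0015,0],[0,0.0015,0],[0,0,0]],"rotation":[[0,0,0],[0,0,0],[0,0,0]]}'; python3 -m creep '{"offset":[[0,0.0015,0],[0,0.0015,0],[0,0,0]],"rotation":[[0,0,0],[0,0,0],[0,0,0]]}'
```

```text
time_s: 30.75
ee_pos: [572.0, 157.9, 26.9]
ee_rot: [-180.0, 0.0, 11.7]
force: [-0.7, 4.3, -0.2]
gripper_width: 0.5
time_s: 31.12
ee_pos: [572.0, 157.9, 27.1]
ee_rot: [-179.7, -0.0, 11.6]
force: [-3.9, 13.2, 0.9]
gripper_width: 0.9
```

```bash
python3 -m creep '{"offset":[[0,-0.006,0],[0,-0.012,0],[0,-0.012,-0.02],[0,-0.01,-0.05],[0,0,-0.055]],"rotation":[[0,0,0],[0,0,0],[0,0,0],[0,0,0],[0,0,0]]}'; python3 -m creep '{"offset":[[0,0,-0.04],[-0.02,0,-0.03],[0,0,0],[0,0,0]],"rotation":[[0,0,0],[0,0,0],[0,0,0],[0,0,0]]}'
python3 - <<'E'
from h import *
import pickle
p=camera_params("wrist");im=grab_frame("wrist");pickle.dump((p,im),open("w20.pkl","wb"))
s=env.state();print(s["ee_pos"],s["ee_rot"],s["gripper_width"],s["force"],s["time_s"])
cv2.imwrite("pics/w20.png",cv2.resize(im[20:240,240:520,::-1],(800,629),interpolation=cv2.INTER_CUBIC)[:600])
im=grab_frame("side");cv2.imwrite("pics/s20.png",cv2.resize(im[150:285,150:330,::-1],(800,600),interpolation=cv2.INTER_CUBIC))
E
```

```text
time_s: 31.75
ee_pos: [564.1, 194.1, 152.6]
ee_rot: [179.9, 0.1, 11.7]
force: [0.9, -0.7, -0.7]
gripper_width: 0.7
time_s: 32.25
ee_pos: [544.8, 189.6, 220.8]
ee_rot: [180.0, 0.1, 11.7]
force: [-0.1, 0.6, -0.2]
gripper_width: 0.7
[544.69291161 189.57451391 220.25080439] [1.79953424e+02 1.37618557e-01 1.16755318e+01] 0.4674948732955532 [-0.05244491 -0.09114493 -0.64111814] 32.3
```

View pics/w20.png

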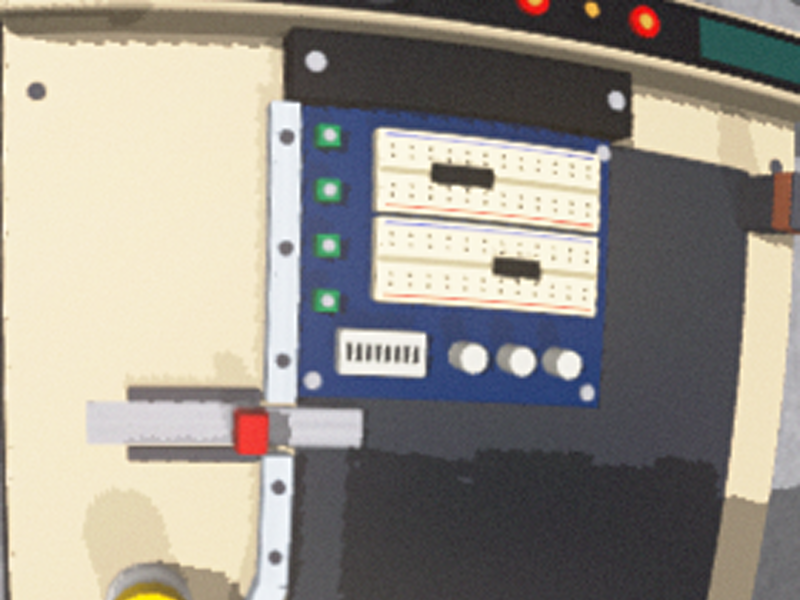

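View pics/s20.png

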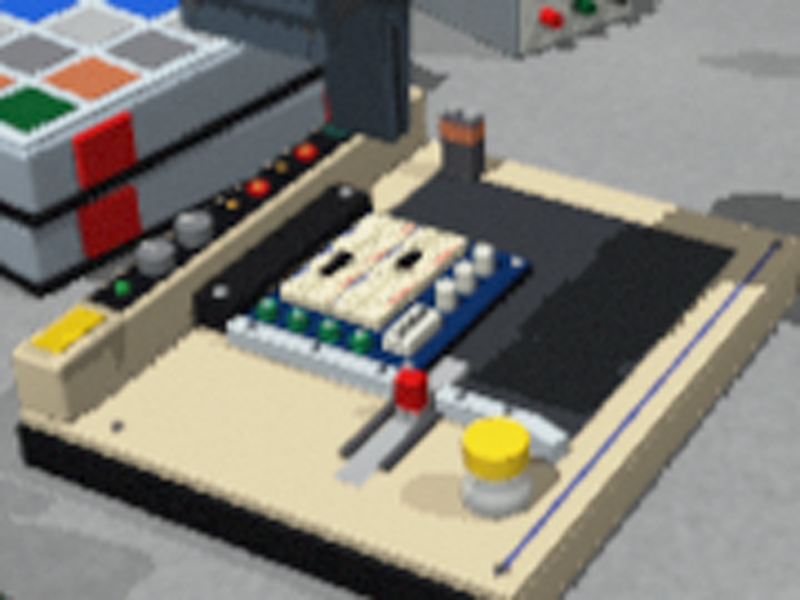

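Run:
```python
from edge import *
import pickle
p,im=pickle.load(open("w20.pkl","rb"));S=800/280
f=lambda x,y:(240+x/S,20+y/S)
u=np.array([np.cos(np.radians(11.69)),np.sin(np.radians(11.69))]);v=np.array([-u[1],u[0]])
for n,(x,y,z) in dict(tabL=(236,425,69),tabLn=(236,452,69),tabR=(268,425,69),boltend=(362,425,48),bNR=(598,407,50.4),bNL=(298,402,50.4),bFR=(612,146,50.4),railend=(283,402,54),sockR=(630,140,63)).items():
    q=onz("wrist",f(x,y),z,p)[:2];print(n,np.round([q@u-631.2,q@v+63.9],1))
for k,(a,b,z) in {"bN":(f(330,405),f(580,407),50.4),"boltend":(f(362,415),f(361,440),48)}.items():
    c,d,e,P=edge(im,p,a,b,z,half=2.5);print(k,np.round([c@u-631.2,c@v+63.9],1),"ang",round((np.degrees(np.arctan2(d[1],d[0]))+45)%90-45,2),"res",round(e,2))
```

```text
tabL [-35.7  93.5]
tabLn [-46.3  93.3]
tabR [-35.5  81. ]
boltend [-38.1  37.6]
bNR [-25.9 -72.8]
bNL [-28.8  65.8]
bFR [ 90.3 -74.1]
railend [-28.4  72.7]
sockR [ 91.9 -76.1]
bN [-25.8  -5.8] ang 12.24 res 0.28
boltend [-39.5  37.7] ang 13.25 res 0.27
```

```bash
python3 -c "
from workcell import env
s=env.state();print(s['time_s'],s['force']);print(env.job_done())"
```

```text
32.35 [0.29579636 0.25688963 0.3298201 ]
the job is handed in; nothing more can be done
None
```

The board is docked and latched, and I handed the job in at 32.4 s with the arm clear and no measurable force on it.

**What I did**
- **Sideways:** I pushed the board with two fingers until it lay square against the rail. The board measured 11.7° and the console 11.7°.
- **Back:** I pushed it straight back until it stopped. It did not move further at about 21 N, and its near edge then measured within about 0.2 mm of the docked position.
- **Latch:** I pushed the red tab across until it stopped, with the force rising to about 13 N. Its outer face measured y ≈ 93.4 mm, against 95 mm for fully across.

**Checks that disagreed or were uncertain**
- **Fingertip height:** the fingertips sat about 26 mm higher than the reported TCP position. My first sideways push passed above the board without touching it, so I retreated and lowered the fingers by eye and by feel.
- **Slip at the rail:** near the end of the sideways push the fingers slipped about 5 mm and rose 1–2 mm. The pictures afterwards showed the board still flat and square, so I carried on.
- **Final view:** it read 1–2 mm off on the latch and bolt positions and 0.5° off on the near edge. I put that down to camera error, because both pushes ended at firm stops.
- **Other objects:** the jar and battery looked undisturbed in the final pictures. I did not measure the other items' positions before and after.

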